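# Clamp the press standoffs in the tapping fixture

## Robot

A 7-joint arm with a two-finger parallel gripper is mounted at the origin on a cart in front of the work surface, level with it; the furniture and walls round the work are solid. World frame = base frame: x ahead of the robot, y to its left, z up, the work surface at z = 0. Lengths are in m, angles in degrees, forces in N, time in s.
With the tool pointing down it reaches from about 0.425 to 0.925 m from the base axis. Payload 6.8 kg.
Tool frame: the origin (TCP) lies between the finger pads; the fingertips stand 11 mm ahead of it and the grasp point (between the pads) lies 8 mm behind it; z points along the fingers, y is the line along which they close (so a half turn about z gives the same grasp; the last joint's range is limited). The gripper opens to 85 mm and grips with 20 to 120 N. Pads are 22 mm wide; open, the fingers measure 114 mm over their backs; the gripper's body (76 mm by 85 mm) begins 54 mm behind the grasp point. The pads swing forward as they close: fully open they stand 13 mm farther back than shut.
Start: joints at [-70.881, 27.33, 1.283, 89.118, -0.659, 63.558, -4.761], TCP at [0.289, 0.61, 0.242] pointing down, gripper open.
Joint ranges: [-169.35, 169.35], [-19.33, 120.38], [-80.79, 83.38], [13.8, 139.57], [-78.32, 258.32], [9.67, 109.79], [-169.56, 169.56]. Speed limits (degrees/s): [136.94, 136.94, 180, 180, 180, 180, 180].

## Interface

Orientations are given as a 3x3 rotation matrix whose columns are the frame's x, y, z axes.
In Python, from plant import * gives the robot as it stands. The module is installed in compiled form; this text tells all that it offers.
- The arm moves only by the tool jog_arm, never from a script. Its arguments are lists of equal length, an entry for each row: "gripper": the closure, from 0 (fully open) to 1 (shut); "offset": the shift along the world's x, y, z in cm, a list of three; "twist": the turn about the world's z in rad. In form: {"gripper": [gripper, ...], "offset": [[x, y, z], ...], "twist": [twist, ...]}. A call has 1 to 20 rows; each row shifts and turns the commanded pose from where the row before left it; what a row does not reach is not made up. A row lasts 1/10 s, in which the tool goes at most 50 mm and 8.59 degrees, less where a joint would pass 70% of its speed; a pose out of reach is approached as far as the arm can. A call with a gripper value outside its range is refused whole. The fingers move at their own pace and stop on an object; "squeeze" is the grip in N (left out, the last holds). Time passes only in rows, so rows that do not move let the fingers close. It gives the time, the measured TCP pose, the force, the opening and the grip force at its end, in the units of the state.
- state(): the state, without advancing time (a new reading comes with each control period).
- capture(name): name is "scene" or "top" or "wrist"; returns the picture (384x512x3 uint8, blue, green, red); there is no depth.
- get_calibration(name): a dict with "fx", "fy", "cx", "cy" (pixels), "distortion" ([k1, k2, p1, p2, k3] as OpenCV has them; the pictures are not rectified), "extrinsics" (4x4, takes a point from world to camera coordinates). Camera axes: x right, y up, looking along -z (the intrinsics and any distortion apply to the point x, -y, -z); pixel columns grow to the right and rows downward; lengths in m; the calibration is good to about 2 mm. A picture is of the moment at which its call begins: read the wrist's pose just before it. get_calibration takes no time and is no camera call; for the wrist camera it gives the pose at the moment of the call.
- close_job(): hands the job in; it is judged then, once.
Trained networks look in the newest picture that a camera, given by its name, has taken for a name from the list of things; names that differ only in an ending like _2 or _b are one class to them, and where a whole thing is asked for, a point or a joint stands for the part that bears it (a point fixed in the world has none). Each returns a list of dicts, best first, with "score" (0 to 1); they miss things now and then, are a little off and sometimes report something else, mostly with a low value. They report only what shows in the picture. A call takes as long as a camera call.
- search_frame(camera, target): "box" ([left, top, right, bottom] in pixels, round what is visible of it).
- spot_point(camera, target): "location" ([column, row] in pixels: a listed point, or the origin of a listed thing).
The state is a dict: "time": time; "qpos": joint angles; "joint_vel": joint speeds; "effort": joint torques, N m; "tcp_pos": TCP position; "ee_rot": TCP orientation; "ft_force": force on the tool from outside, world axes, zero at the start; "ft_torque": the same for the moment, N m; "finger_gap": finger opening in m; "finger_force": force on a finger pad.
Only numpy, scipy, OpenCV 4.12 (cv2) and the standard library are available. Lean on these libraries where they do the work, as an engineer would, in place of code of your own. Each camera call takes 0.05 s, during which the arm holds its last target. There are 200 camera calls.

## Task

Get the hex standoffs ready for tapping: wind both knobs of the clamping fixture fully back so that its two sliding jaws open up, then stand every hex standoff on the bench upright in the slot between them and the sprung jaw behind, down on its floor and with a pair of flats against the jaws. When they are all in, wind both knobs fully home to their stops so that they are gripped, and leave the other things on the bench where they are.

Things in the scene. Friction and masses are not known exactly. Their poses are not given: they have to be found in the camera images.
- fixture: grey clamping fixture fixed to the bench: plate 232 x 270 x 12 mm, with a sprung far jaw 254 mm long and, side by side opposite it, two sliding near jaws, each moved by its own knob. The slot between them runs along its own y. Origin: on the table top under the slot; +x points from the knobs to the far jaw, z up. The slot's floor is 12 mm, the tops of the jaws 33 mm above the origin
- slot (a point): middle of the slot's floor, axes as the fixture's. With both knobs fully back the slot is 50.3 mm wide: near jaws' faces (24 mm thick) at own x = -27.3 mm, far jaw's face (20 mm thick) at +23 mm, their top edges bevelled 3 mm. Each near jaw comes 2.83 mm nearer per rad of its knob, 8.5 mm in all. The left one covers own y = +2 to +124 mm, the right one -124 to -2; a standoff may stand anywhere within y = -110 to +110
- back_jaw (a joint): how far the far jaw is pushed back against its springs, m: 0 at rest; 0.0042 when standoffs are gripped by their flats with both knobs home (4 N/mm, 4 N of preload); a standoff clamped askew pushes it farther
- knob_left (a joint): the left clamp knob (as seen from the robot) of the tapping fixture: rad, 0 = fully backed off (end stop), 3.0 = fully home (end stop). Grows clockwise seen from above; stays where it is left, needs about 0.15 N m
- knob_right (a joint): the right clamp knob (as seen from the robot) of the tapping fixture: rad, 0 = fully backed off (end stop), 3.0 = fully home (end stop). Grows clockwise seen from above; stays where it is left, needs about 0.15 N m
- knob_left_grip (a point): centre of the grip bar of the left knob, on the knob's vertical axis, about 80 mm above the table top. The bar is 64 mm long (along this point's own x, which turns with the knob), 16 mm wide and 24 mm high; the housing below it ends 48 mm above the table. It lies at x = -110, y = +60 mm in the fixture's frame
- knob_right_grip (a point): centre of the grip bar of the right knob, on the knob's vertical axis, about 80 mm above the table top. The bar is 64 mm long (along this point's own x, which turns with the knob), 16 mm wide and 24 mm high; the housing below it ends 48 mm above the table. It lies at x = -110, y = -60 mm in the fixture's frame
- standoff_0_mid (a point): a loose hexagonal aluminium standoff pillar standing on end, 46 mm across flats, 53 mm across corners, 60 mm tall, 0.3 kg, a tapped hole in each end (either end may be up); this point is its centre, 30 mm above its foot. Its own z runs along the pillar; one pair of flats faces its own +y and -y, the other two pairs are turned 60 degrees from that. May be absent
- standoff_1_mid (a point): a loose hexagonal aluminium standoff pillar standing on end, 46 mm across flats, 53 mm across corners, 60 mm tall, 0.3 kg, a tapped hole in each end (either end may be up); this point is its centre, 30 mm above its foot. Its own z runs along the pillar; one pair of flats faces its own +y and -y, the other two pairs are turned 60 degrees from that. May be absent
- standoff_2_mid (a point): a loose hexagonal aluminium standoff pillar standing on end, 46 mm across flats, 53 mm across corners, 60 mm tall, 0.3 kg, a tapped hole in each end (either end may be up); this point is its centre, 30 mm above its foot. Its own z runs along the pillar; one pair of flats faces its own +y and -y, the other two pairs are turned 60 degrees from that. May be absent
- standoff_3_mid (a point): a loose hexagonal aluminium standoff pillar standing on end, 46 mm across flats, 53 mm across corners, 60 mm tall, 0.3 kg, a tapped hole in each end (either end may be up); this point is its centre, 30 mm above its foot. Its own z runs along the pillar; one pair of flats faces its own +y and -y, the other two pairs are turned 60 degrees from that. May be absent
- red_jar: bystander: small ink jar with a red lid, 67 mm across, 62 mm tall, origin at the centre of its underside; leave alone
- tape: bystander: roll of brown tape lying flat, 84 mm across, 30 mm high, origin at the centre of its underside; leave alone
- cup: bystander: grey plastic mixing cup, 68 mm across, 100 mm tall, origin at the centre of its underside; leave alone

How it is judged:
By the outcome, as a careful person would: the job done as asked, in the order asked, and still so for the second after the job is handed in, with the robot touching nothing.
Of standoff_0, standoff_1, standoff_2, standoff_3 only 2 to 4 are there at a start; the rules pass over those that are not, and their reading is None.
At some moment in a run one of standoff_0, standoff_1, standoff_2, standoff_3 may be knocked a few centimetres aside while the robot is not near it.
It also fails if it takes over 210 s, if anything falls off the work surface, if the arm or the gripper's body presses on something with over 40 N, if the wrist force passes 120 N, or if a joint passes its speed limit or range.

## Working session

There is one attempt and no reset: what is moved stays moved. The work goes in short steps, Python scripts to look and compute and a tool call to move; the robot and the scene stay as the last step left them, time stands still between calls to the robot, and variables do not carry over. Pictures are saved under pics/ and viewed, at most 14 in all, crops included, and the job is handed in when it is done.

Besides the shell and the picture viewer there is one more tool, called after ">>>" as name([rows], argument=value, ...), one row to a line, values as JSON. jog_arm: Moves the arm, as the interface text tells. Its arguments: {"type":"object","properties":{"gripper":{"type":"array","items":{"type":"number"}},"offset":{"type":"array","items":{"type":"array","items":{"type":"number"}}},"twist":{"type":"array","items":{"type":"number"}},"squeeze":{"type":"number"}},"required":["gripper","offset","twist"]}

```bash
mkdir -p pics; cat > h.py <<'E'
from plant import *
import numpy as np, cv2
def ray(cam,px,cal=None):
    c=cal or get_calibration(cam)
    K=np.array([[c['fx'],0,c['cx']],[0,c['fy'],c['cy']],[0,0,1]])
    p=cv2.undistortPoints(np.array([[px]],float),K,np.array(c['distortion'],float))[0,0]
    E=np.array(c['extrinsics']);R,t=E[:3,:3],E[:3,3]
    return -R.T@t, R.T@np.array([p[0],-p[1],-1.])
def at_z(cam,px,z,cal=None):
    o,d=ray(cam,px,cal);return o+d*(z-o[2])/d[2]
def proj(cam,P,cal=None):
    c=cal or get_calibration(cam)
    K=np.array([[c['fx'],0,c['cx']],[0,c['fy'],c['cy']],[0,0,1]])
    E=np.array(c['extrinsics']);P=np.atleast_2d(P)
    q=(E[:3,:3]@P.T).T+E[:3,3]; q=q*[1,-1,-1]
    return cv2.projectPoints(q,np.zeros(3),np.zeros(3),K,np.array(c['distortion'],float))[0][:,0]
E
python3 - <<'E'
from h import *
s=state();print(s['time'],s['tcp_pos'],s['ee_rot'],s['finger_gap'])
Z={'fixture':0,'slot':.012,'knob_left_grip':.08,'knob_right_grip':.08,'standoff_0_mid':.03,'red_jar':0,'tape':0,'cup':0}
for cam in['top','scene']:
    im=capture(cam);cv2.imwrite(f'pics/{cam}0.png',im)
    c=get_calibration(cam);print(cam,-np.array(c['extrinsics'])[:3,:3].T@np.array(c['extrinsics'])[:3,3],c['fx'],c['distortion'])
    for n,z in Z.items():
        for r in spot_point(cam,n)[:6]: 
            if r['score']>.2: print(n,round(r['score'],2),np.round(r['location'],1),np.round(at_z(cam,r['location'],z),4))
E
```

```text
0.0 [0.28838015 0.60964777 0.24130705] [[-9.04001785e-01  4.27528205e-01 -6.38554367e-04]
 [ 4.27528645e-01  9.04000084e-01 -1.76232341e-03]
 [-1.76189761e-04 -1.86614379e-03 -9.99998243e-01]] 0.08532324726476394
top [ 0.42313722 -0.00433672  1.11475796] 346.9306963958778 [-0.01203666  0.          0.          0.          0.        ]
slot 0.94 [235.4 190.9] [0.608  0.0455 0.012 ]
slot 0.46 [135.2 217.7] [0.5141 0.3589 0.012 ]
knob_left_grip 0.56 [207.1 218. ] [0.5127 0.1239 0.08  ]
knob_right_grip 0.64 [243.3 227.4] [0.4872 0.0155 0.08  ]
standoff_0_mid 0.5 [338.1 253.8] [ 0.4153 -0.2797  0.03  ]
red_jar 0.62 [341.2 170. ] [ 0.6892 -0.3019  0.    ]
tape 0.64 [216.1 146.2] [0.7588 0.1148 0.    ]
cup 0.69 [137.5 216.3] [0.5197 0.3559 0.    ]
scene [-0.34566531 -0.50544198  1.42913578] 469.66575111317144 [-0.01981056  0.          0.          0.          0.        ]
fixture 0.86 [244.1 195.6] [0.599  0.0465 0.    ]
slot 0.66 [244.1 191.2] [0.6097 0.0519 0.012 ]
slot 0.38 [170.5 205.1] [0.4267 0.2669 0.012 ]
knob_left_grip 0.66 [213.2 189.6] [0.5194 0.1294 0.08  ]
knob_right_grip 0.56 [238.7 206.4] [0.4949 0.0099 0.08  ]
knob_right_grip 0.24 [244.  190.6] [0.5662 0.0267 0.08  ]
standoff_0_mid 0.55 [304.3 264. ] [ 0.4153 -0.2825  0.03  ]
red_jar 0.54 [337.9 215.4] [ 0.6746 -0.3069  0.    ]
tape 0.88 [246.4 162.1] [0.754  0.1189 0.    ]
cup 0.61 [161.4 183.2] [0.5062 0.3649 0.    ]
cup 0.41 [248.7 164. ] [0.7492 0.1058 0.    ]
```

```bash
python3 - <<'E'
import cv2
a=cv2.imread('pics/top0.png');cv2.imwrite('pics/top0b.png',cv2.resize(a[70:310,90:400],None,fx=2.5,fy=2.5,interpolation=cv2.INTER_CUBIC))
E
```

```text
(no output)
```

View pics/top0b.png

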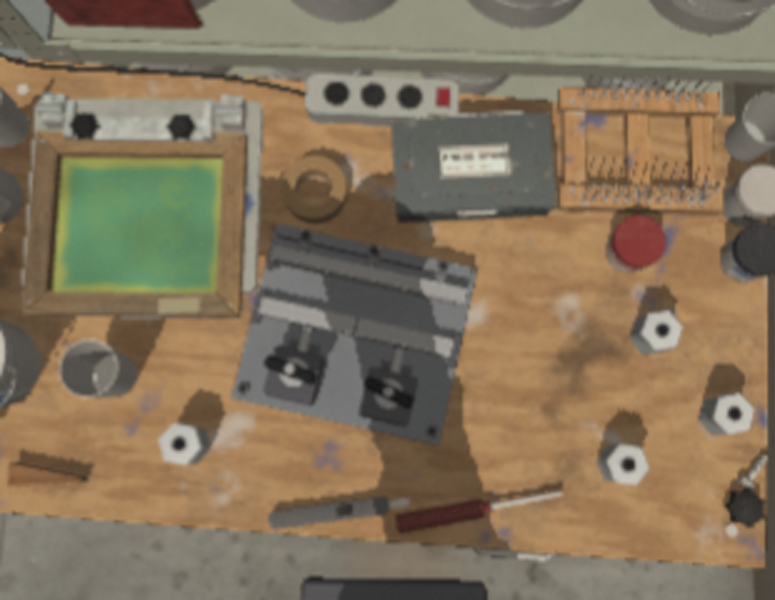

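View pics/scene0.png

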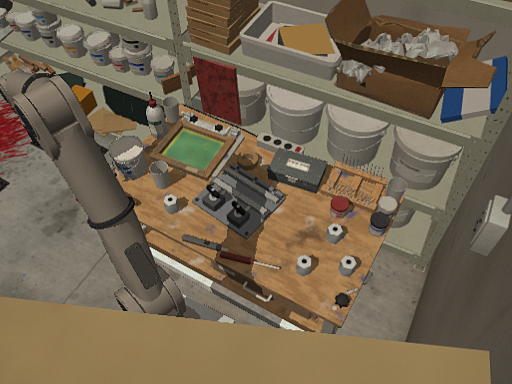

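The top view shows four standoffs, with hole centres at crop (179,443), (662,330), (734,413) and (628,464). The fixture is turned about -11°, with its knobs at crop (292,369) and (390,391).

```bash
python3 - <<'E'
from h import *
f=lambda x,y:(x/2.5+90-.3,y/2.5+70-.3)
for n,p,z in [('s0',(179,443),.06),('s1',(662,330),.06),('s2',(734,413),.06),('s3',(628,464),.06),('kl',(292,369),.092),('kr',(390,391),.092),('c1',(277,226),.012),('c2',(475,266),.012),('c3',(441,441),.012),('c4',(235,398),.012)]:
    P=at_z('top',f(*p),z);print(n,np.round(P,4),round(float(np.hypot(*P[:2])),3),np.degrees(np.arctan2(P[1],P[0])).round(1))
E=np.array(get_calibration('wrist')['extrinsics']);s=state()
o=-E[:3,:3].T@E[:3,3];print('wristcam in tool',np.array(s['ee_rot']).T@(o-s['tcp_pos']));print(np.round(np.array(s['ee_rot']).T@E[:3,:3].T,3),get_calibration('wrist')['fx'])
E
```

```text
s0 [0.4248 0.2589 0.06  ] 0.497 31.4
s1 [ 0.5755 -0.3256  0.06  ] 0.661 -29.5
s2 [ 0.4752 -0.4121  0.06  ] 0.629 -40.9
s3 [ 0.4112 -0.2805  0.06  ] 0.498 -34.3
kl [0.5137 0.1243 0.092 ] 0.528 13.6
kr [0.4905 0.0083 0.092 ] 0.491 1.0
c1 [0.7068 0.1623 0.012 ] 0.725 12.9
c2 [ 0.6605 -0.0968  0.012 ] 0.668 -8.3
c3 [ 0.4344 -0.0565  0.012 ] 0.438 -7.4
c4 [0.4824 0.2043 0.012 ] 0.524 23.0
wristcam in tool [ 8.23866836e-02  9.71797538e-05 -1.30881935e-01]
[[-0.001  0.947  0.32 ]
 [ 1.     0.001  0.001]
 [ 0.001  0.32  -0.947]] 269.3885135080172
```

>>> jog_arm([
  [1.6, -3.46, 0],
  [1.6, -3.46, 0],
  [1.6, -3.46, 0],
  [1.6, -3.46, 0],
  [1.6, -3.46, 0],
  [1.6, -3.46, 0],
  [1.6, -3.46, 0],
  [1.6, -3.46, 0],
  [1.6, -3.46, 0],
  [1.6, -3.46, 0],
  [1.6, -3.46, 0],
  [1.6, -3.46, 0],
  [1.6, -3.46, 0],
  [1.6, -3.46, 0],
  [0, 0, 0],
], gripper=[0, 0, 0, 0, 0, 0, 0, 0, 0, 0, 0, 0, 0, 0, 0], twist=[-0.11, -0.11, -0.11, -0.11, -0.11, -0.11, -0.11, -0.11, -0.11, -0.11, -0.11, -0.11, -0.11, -0.11, 0])

```text
time: 2.4
tcp_pos: [0.5146, 0.1199, 0.243]
ee_rot: [[0.41, 0.912, 0.002], [0.912, -0.41, -0.002], [-0.001, 0.003, -1.0]]
ft_force: [0.1, 0.2, -0.2]
finger_gap: 0.0853
finger_force: 0.0
```

```bash
cat >> h.py <<'E'
def yaw(s): R=np.array(s['ee_rot']);return np.degrees(np.arctan2(R[1,0],R[0,0]))
def wrist(name,save=True):
    s=state();c=get_calibration('wrist');im=capture('wrist');cv2.imwrite(f'pics/{name}.png',im)
    print('t',s['time'],'tcp',np.round(s['tcp_pos'],4),'yaw',round(yaw(s),2),'q7',np.round(s['qpos'][6],1));return s,c,im
def spots(cam,c,names,Z,thr=.25):
    for n,z in zip(names,Z):
        for r in spot_point(cam,n):
            if r['score']>thr: print(n,round(r['score'],2),np.round(r['location'],1),np.round(at_z(cam,r['location'],z,c),4))
E
python3 - <<'E'
from h import *
s,c,im=wrist('w1')
spots('wrist',c,['knob_left_grip','knob_right_grip','slot'],[.08,.08,.012])
print(proj('wrist',[[.5137,.1243,.08],[.4905,.0083,.08]],c))
E
```

```text
t 2.4 tcp [0.5146 0.1199 0.243 ] yaw 65.81 q7 -35.7
knob_left_grip 0.82 [248.7 172.3] [0.5131 0.127  0.08  ]
knob_left_grip 0.72 [269.  260.7] [0.4888 0.0119 0.08  ]
knob_right_grip 0.8 [270.7 260.6] [0.4908 0.0112 0.08  ]
slot 0.82 [336.  183.6] [0.61   0.0459 0.012 ]
slot 0.29 [267.7 261.7] [ 0.4725 -0.0314  0.012 ]
[[250.14267685 174.23010682]
 [271.36323751 262.46712314]]
```

View pics/w1.png

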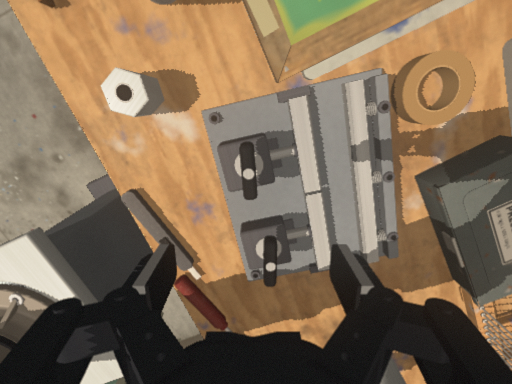

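The wrist picture shows the left bar at (247,144)-(250,197), the right bar at (271,236)-(271,286), and the slot partly open near (336,184).

```bash
python3 - <<'E'
from h import *
c=get_calibration('wrist');im=cv2.imread('pics/w1.png')
g=cv2.cvtColor(im,cv2.COLOR_BGR2GRAY)
for n,(x0,y0,x1,y1),bar in [('L',(225,138,275,204),[(247,144),(250,197)]),('R',(250,228,300,292),[(271,236),(271,286)])]:
    m=np.zeros_like(g);m[y0:y1,x0:x1]=(g[y0:y1,x0:x1]<28)
    k,l,st,_=cv2.connectedComponentsWithStats(m);i=1+np.argmax(st[1:,4]);pts=np.argwhere(l==i)[:,::-1].astype(float)
    W=np.array([at_z('wrist',p,.088,c)[:2] for p in pts])
    r=cv2.minAreaRect(W.astype(np.float32)*1000);b=cv2.boxPoints(r);e=[b[1]-b[0],b[2]-b[1]];e=max(e,key=np.linalg.norm)
    print(n,st[i],r,np.degrees(np.arctan2(e[1],e[0]))%180)
    A,B=[at_z('wrist',p,.092,c) for p in bar];d=B-A;print('hand',np.linalg.norm(d),(A+B)/2,np.degrees(np.arctan2(d[1],d[0]))%180)
E
```

```text
Traceback (most recent call last):
ValueError: attempt to get argmax of an empty sequence
```

```bash
python3 - <<'E'
from h import *
c=get_calibration('wrist');im=cv2.imread('pics/w1.png')
g=cv2.cvtColor(im,cv2.COLOR_BGR2GRAY)
print(g[150,225:275:2],g[185,225:275:2])
for n,(x0,y0,x1,y1),bar in [('L',(225,138,275,204),[(247,144),(250,197)]),('R',(250,228,300,292),[(271,236),(271,286)])]:
    m=np.zeros_like(g);m[y0:y1,x0:x1]=(g[y0:y1,x0:x1]<45)
    k,l,st,_=cv2.connectedComponentsWithStats(m);i=1+np.argmax(st[1:,4]);pts=np.argwhere(l==i)[:,::-1].astype(float)
    W=np.array([at_z('wrist',p,.088,c)[:2] for p in pts])
    r=cv2.minAreaRect(W.astype(np.float32)*1000);b=cv2.boxPoints(r);e=[b[1]-b[0],b[2]-b[1]];e=max(e,key=np.linalg.norm)
    print(n,st[i],r,np.degrees(np.arctan2(e[1],e[0]))%180)
    A,B=[at_z('wrist',p,.092,c) for p in bar];d=B-A;print('hand',np.linalg.norm(d),(A+B)/2,np.degrees(np.arctan2(d[1],d[0]))%180)
E
```

```text
[104  99 101 105 102 104 100  69  55  58  54  53  52  49  45  96  76  66
  66  65  67  65  75  84  87] [142 110  99 104 100 102  99 102  99  55  50  54  54  51  49  43  80  98
  94 123 131 139 140 141 140]
L [252 157   3  14  18] ((519.51171875, 143.57064819335938), (14.454668045043945, 1.6656250953674316), 72.8209457397461) 72.82104
hand 0.05862000981273712 [0.51212866 0.13844119 0.092     ] 69.39671487108494
R [264 247  12  39 193] ((486.8648681640625, 16.681415557861328), (54.6404914855957, 13.853704452514648), 67.29682159423828) 67.29684
hand 0.0698003877866713 [0.49168776 0.02466205 0.092     ] 67.77103569402031
```

```bash
python3 - <<'E'
from h import *
c=get_calibration('wrist');s=state();print(s['tcp_pos'],s['time'],yaw(s))
E=np.array(c['extrinsics']);o=-E[:3,:3].T@E[:3,3];print(o)
for z in(.068,.08,.092):
  for p in [(248.7,172.3),(247,144),(250,197)]: print(z,p,at_z('wrist',p,z,c))
im=cv2.imread('pics/w1.png')[100:320,180:420];cv2.imwrite('pics/w1c.png',cv2.resize(im,None,fx=2.7,fy=2.7,interpolation=cv2.INTER_CUBIC))
E
```

```text
[0.51223073 0.12707522 0.24225428] 2.6 66.59110441978117
[0.54507317 0.20270487 0.37315353]
0.068 (248.7, 172.3) [0.50902403 0.13185301 0.068     ]
0.068 (247, 144) [0.52051092 0.16273275 0.068     ]
0.068 (250, 197) [0.49812194 0.10317821 0.068     ]
0.08 (248.7, 172.3) [0.51044164 0.13463922 0.08      ]
0.08 (247, 144) [0.52147682 0.16430463 0.08      ]
0.08 (250, 197) [0.49996828 0.10709204 0.08      ]
0.092 (248.7, 172.3) [0.51185925 0.13742543 0.092     ]
0.092 (247, 144) [0.52244272 0.16587651 0.092     ]
0.092 (250, 197) [0.50181461 0.11100587 0.092     ]
```

View pics/w1c.png

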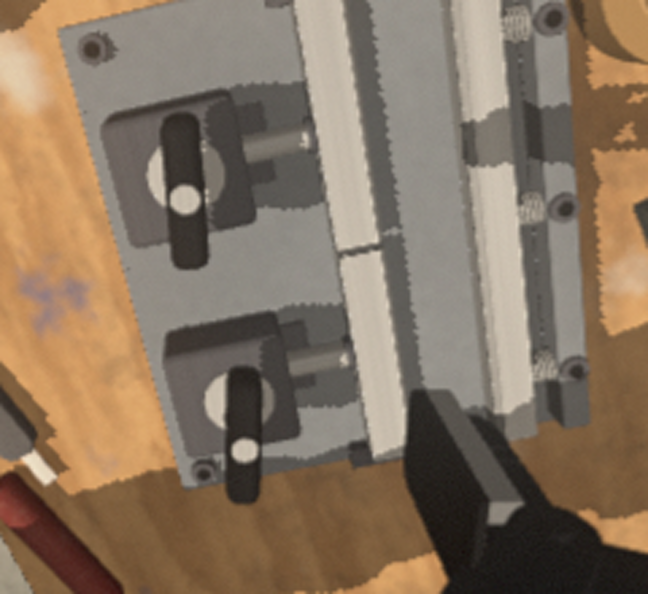

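>>> jog_arm([
  [0, 0, -2.8],
  [0, 0, -2.8],
  [0, 0, -2.8],
  [0, 0, -2.8],
  [0, 0, -2.8],
  [0, 0, -2.8],
  [0, 0, 0],
  [0, 0, 0],
  [0, 0, 0],
], gripper=[0, 0, 0, 0, 0, 0, 0, 0, 0], twist=[0.02, 0.01, 0, 0, 0, 0, 0, 0, 0])

```text
time: 3.5
tcp_pos: [0.5135, 0.1266, 0.0757]
ee_rot: [[0.371, 0.929, 0.002], [0.929, -0.371, 0.001], [0.002, 0.001, -1.0]]
ft_force: [0.1, 0.2, 0.9]
finger_gap: 0.0857
finger_force: 0.0
```

>>> jog_arm([
  [0, 0, 0],
  [0, 0, 0],
  [0, 0, 0],
  [0, 0, 0],
  [0, 0, 0],
  [0, 0, 0],
  [0, 0, 0],
  [0, 0, 0],
  [0, 0, 0],
  [0, 0, 0],
], gripper=[1, 1, 1, 1, 1, 1, 1, 1, 1, 1], twist=[0, 0, 0, 0, 0, 0, 0, 0, 0, 0], squeeze=50)

```text
time: 4.5
tcp_pos: [0.5125, 0.1259, 0.0746]
ee_rot: [[0.372, 0.928, -0.0], [0.928, -0.372, 0.0], [0.0, -0.0, -1.0]]
ft_force: [-1.9, -0.8, 6.2]
finger_gap: 0.0149
finger_force: 48.9
```

```bash
python3 -c "
from h import *
s=state();print(s['tcp_pos'],yaw(s),s['ft_force'],s['ft_torque'],s['finger_gap'],s['qpos'])"
```

```text
[0.51251822 0.12588318 0.07461891] 68.16971430711854 [-1.88185697 -0.77634386  6.16095507] [-0.01453318  0.45741313  0.04883884] 0.014926982393872667 [-38.56512781  28.44494709  22.7858274  118.07495675 -17.9912168
  36.76159126 -25.5384669 ]
```

>>> jog_arm([
  [0, 0, 0],
  [0, 0, 0],
  [0, 0, 0],
  [0, 0, 0],
  [0, 0, 0],
  [0, 0, 0],
  [0, 0, 0],
  [0, 0, 0],
], gripper=[1, 1, 1, 1, 1, 1, 1, 1], twist=[0.1, 0.1, 0.1, 0.1, 0.1, 0.1, 0, 0])

```text
time: 5.3
tcp_pos: [0.5141, 0.126, 0.0746]
ee_rot: [[-0.215, 0.977, 0.003], [0.977, 0.215, 0.001], [-0.0, 0.003, -1.0]]
ft_force: [5.3, 1.3, -1.6]
finger_gap: 0.0153
finger_force: 49.4
```

```bash
python3 -c "
from h import *
s=state();print(s['tcp_pos'],yaw(s),s['ft_force'],s['ft_torque'],s['finger_gap'],s['qpos'])"
```

```text
[0.51413644 0.12596873 0.07464869] 102.39966530952496 [ 5.33579763  1.33084527 -1.62119885] [ 0.1712705 -1.06632    0.1280066] 0.015312641774062247 [-31.40675981  27.34610049  13.63035616 117.53046033 -10.55498008
  36.07705015   1.69363703]
```

>>> jog_arm([
  [0, 0, 0],
  [0, 0, 0],
  [0, 0, 0],
  [0, 0, 0],
  [0, 0, 0],
  [0, 0, 0],
  [0, 0, 0],
  [0, 0, 0],
], gripper=[1, 1, 1, 1, 1, 1, 1, 1], twist=[0.1, 0.1, 0.1, 0.1, 0.1, 0.1, 0, 0])

```text
time: 6.1
tcp_pos: [0.5155, 0.1268, 0.0747]
ee_rot: [[-0.729, 0.684, 0.006], [0.684, 0.729, 0.002], [-0.003, 0.005, -1.0]]
ft_force: [10.0, 2.6, -7.5]
finger_gap: 0.0154
finger_force: 49.3
```

```bash
python3 -c "
from h import *
s=state();print(s['tcp_pos'],yaw(s),s['ft_force'],s['ft_torque'],s['finger_gap'],s['qpos'])"
```

```text
[0.51554641 0.12684303 0.07470896] 136.80425745022484 [10.03420942  2.64666823 -7.47330345] [ 0.52820923 -1.8985442   0.12030394] 0.015386646101917693 [-24.24145396  26.86550555   4.58088726 116.9574559   -3.49508464
  35.9549488   29.46945033]
```

>>> jog_arm([
  [0.2, 0.05, 0],
  [0.1, 0.05, 0],
  [0, 0, 0],
  [0, 0, 0],
  [0, 0, 0],
  [0, 0, 0],
  [0, 0, 0],
  [0, 0, 0],
], gripper=[1, 1, 1, 1, 1, 1, 1, 1], twist=[0.1, 0.1, 0.1, 0.1, 0.1, 0.1, 0, 0])

```text
time: 6.9
tcp_pos: [0.5163, 0.1282, 0.0747]
ee_rot: [[-0.987, 0.158, 0.001], [0.158, 0.987, 0.003], [-0.001, 0.003, -1.0]]
ft_force: [1.3, 4.4, -0.3]
finger_gap: 0.0152
finger_force: 62.3
```

```bash
python3 -c "
from h import *
s=state();print(s['tcp_pos'],yaw(s),s['ft_force'],s['ft_torque'],s['finger_gap'],s['qpos'])"
```

```text
[0.51631356 0.12816903 0.07465625] 170.92014206081438 [ 1.32994125  4.4009178  -0.27524936] [ 1.0230017  -0.51010971 -1.45542722] 0.015193196580224586 [-17.1175474   27.05700273  -4.31920595 116.14561505   3.07010964
  36.78153913  57.49891392]
```

>>> jog_arm([
  [0, 0, 0],
  [0, 0, 0],
  [0, 0, 0],
  [0, 0, 0],
  [0, 0, 2],
  [0, 0, 2],
  [0, 0, 2],
  [-0.22, -1.18, 0],
  [-0.22, -1.18, 0],
  [-0.22, -1.18, 0],
  [-0.22, -1.18, 0],
  [-0.22, -1.18, 0],
  [-0.22, -1.18, 0],
  [-0.22, -1.18, 0],
  [-0.22, -1.18, 0],
  [-0.22, -1.18, 0],
  [-0.22, -1.18, 0],
  [0, 0, 0],
  [0, 0, 0],
  [0, 0, 0],
], gripper=[0, 0, 0, 0, 0, 0, 0, 0, 0, 0, 0, 0, 0, 0, 0, 0, 0, 0, 0, 0], twist=[0, 0, 0, 0, 0, 0, 0, -0.15, -0.15, -0.15, -0.15, -0.15, -0.15, -0.15, -0.15, -0.15, -0.15, -0.15, -0.14, 0])

```text
time: 8.9
tcp_pos: [0.4933, 0.0088, 0.1342]
ee_rot: [[0.364, 0.931, -0.001], [0.931, -0.364, -0.0], [-0.0, -0.0, -1.0]]
ft_force: [-0.7, -0.8, 0.2]
finger_gap: 0.0851
finger_force: 0.0
```

>>> jog_arm([
  [0, 0, 0],
  [0, 0, 0],
], gripper=[0, 0], twist=[0, 0])

```text
time: 9.1
tcp_pos: [0.4935, 0.0089, 0.1343]
ee_rot: [[0.36, 0.933, -0.0], [0.933, -0.36, 0.0], [-0.0, -0.0, -1.0]]
ft_force: [0.1, 0.7, -0.2]
finger_gap: 0.0852
finger_force: 0.0
```

```bash
python3 - <<'E'
from h import *
s,c,im=wrist('w2');print(s['ft_force'])
spots('wrist',c,['knob_right_grip','slot'],[.08,.012])
E
```

```text
t 9.1 tcp [0.4935 0.0089 0.1343] yaw 68.91 q7 -19.6
[ 0.07320089  0.69165825 -0.24049772]
knob_right_grip 0.6 [247.5 214.7] [0.4904 0.0119 0.08  ]
slot 0.56 [358.9 109.1] [0.6094 0.0446 0.012 ]
```

>>> jog_arm([
  [0.05, 0.15, -2],
  [0, 0, -2],
  [0, 0, -2],
  [0, 0, 0],
  [0, 0, 0],
  [0, 0, 0],
  [0, 0, 0],
  [0, 0, 0],
  [0, 0, 0],
  [0, 0, 0],
  [0, 0, 0],
  [0, 0, 0],
  [0, 0, 0],
  [0, 0, 0],
], gripper=[0, 0, 0, 0, 0, 1, 1, 1, 1, 1, 1, 1, 1, 1], twist=[0, 0, 0, 0, 0, 0, 0, 0, 0, 0, 0, 0, 0, 0])

```text
time: 10.65
tcp_pos: [0.49, 0.0117, 0.0741]
ee_rot: [[0.362, 0.932, -0.008], [0.932, -0.362, 0.002], [-0.001, -0.008, -1.0]]
ft_force: [-10.3, 5.4, 14.0]
finger_gap: 0.0155
finger_force: 48.4
```

>>> jog_arm([
  [0, 0, 0],
  [0, 0, 0],
  [0, 0, 0],
  [0, 0, 0],
  [0, 0, 0],
  [0, 0, 0],
  [0, 0, 0],
  [0, 0, 0],
], gripper=[1, 1, 1, 1, 1, 1, 1, 1], twist=[0.1, 0.1, 0.1, 0.1, 0.1, 0.1, 0, 0])

```text
time: 11.45
tcp_pos: [0.4897, 0.0117, 0.0742]
ee_rot: [[-0.229, 0.973, -0.009], [0.973, 0.229, 0.002], [0.003, -0.008, -1.0]]
ft_force: [-12.7, 4.1, 15.4]
finger_gap: 0.0152
finger_force: 48.4
```

```bash
python3 -c "
from h import *
s=state();print(s['tcp_pos'],yaw(s),s['ft_force'],s['ft_torque'],s['finger_gap'],s['qpos'])"
```

```text
[0.48969487 0.01169401 0.07417225] 103.22006878326108 [-12.71495645   4.11527834  15.36409015] [0.91705488 2.71605442 0.12455084] 0.01516369198634623 [-15.52325488  24.47941031   8.47413068 121.95352279  -6.46664731
  34.45671909  10.78911929]
```

>>> jog_arm([
  [-0.2, 0.05, 0],
  [-0.2, 0.05, 0],
  [0, 0, 0],
  [0, 0, 0],
  [0, 0, 0],
  [0, 0, 0],
  [0, 0, 0],
  [0, 0, 0],
], gripper=[1, 1, 1, 1, 1, 1, 1, 1], twist=[0.1, 0.1, 0.1, 0.1, 0.1, 0.1, 0, 0])

```text
time: 12.25
tcp_pos: [0.4893, 0.0115, 0.0743]
ee_rot: [[-0.736, 0.677, -0.002], [0.677, 0.736, 0.0], [0.001, -0.001, -1.0]]
ft_force: [-3.3, 2.1, 3.4]
finger_gap: 0.0152
finger_force: 49.0
```

```bash
python3 -c "
from h import *
s=state();print(s['tcp_pos'],yaw(s),s['ft_force'],s['ft_torque'],s['finger_gap'],s['qpos'])"
```

```text
[0.489283   0.01152743 0.0742621 ] 137.38708353427546 [-3.329405    2.05842409  3.42117013] [0.27133217 0.86759482 0.13434611] 0.015155569874363067 [ -8.38468598  24.09765012  -0.3110051  121.80936485   0.18406567
  34.18176575  38.56608279]
```

>>> jog_arm([
  [0, 0, 0],
  [0, 0, 0],
  [0, 0, 0],
  [0, 0, 0],
  [0, 0, 0],
  [0, 0, 0],
  [0, 0, 0],
  [0, 0, 0],
], gripper=[1, 1, 1, 1, 1, 1, 1, 1], twist=[0.1, 0.1, 0.1, 0.1, 0.1, 0.05, 0, 0])

```text
time: 13.05
tcp_pos: [0.4892, 0.0112, 0.0742]
ee_rot: [[-0.981, 0.193, -0.002], [0.193, 0.981, -0.0], [0.002, -0.001, -1.0]]
ft_force: [-4.9, 0.9, 4.7]
finger_gap: 0.0155
finger_force: 49.4
```

```bash
python3 -c "
from h import *
s=state();print(s['tcp_pos'],yaw(s),s['ft_force'],s['ft_torque'],s['finger_gap'],s['qpos'])"
```

```text
[0.48917022 0.01121542 0.07422983] 168.85637297882212 [-4.85733036  0.89635051  4.71337243] [0.10377913 1.02643002 0.13053359] 0.015485881511711163 [ -1.78011995  24.33305633  -8.26901101 121.36992091   5.97048965
  34.77308226  64.61665339]
```

Not yet at the stop (torque is still friction level), so I'll go a bit further.

>>> jog_arm([
  [0, 0, 0],
  [0, 0, 0],
  [0, 0, 0],
  [0, 0, 0],
], gripper=[1, 1, 1, 1], twist=[0.03, 0.02, 0, 0])

```text
time: 13.45
tcp_pos: [0.4892, 0.0112, 0.0743]
ee_rot: [[-0.989, 0.149, -0.002], [0.149, 0.989, 0.001], [0.002, 0.0, -1.0]]
ft_force: [-5.7, 2.3, 5.5]
finger_gap: 0.0152
finger_force: 66.7
```

```bash
python3 -c "
from h import *
s=state();print(s['tcp_pos'],yaw(s),s['ft_force'],s['ft_torque'],s['finger_gap'],s['qpos'][6])"
```

```text
[0.48921794 0.01121247 0.07428331] 171.41513916752785 [-5.72270249  2.34045498  5.54899111] [ 0.30816731  1.09403944 -1.41924763] 0.015230121400304225 66.84768477547787
```

>>> jog_arm([
  [0, 0, 0],
  [0, 0, 0],
  [0, 0, 0],
  [0, 0, 0],
  [0, 0, 3],
  [0, 0, 3],
  [2.6, 0.5, 2],
  [2.6, 0.5, 2],
  [2.6, 0.5, 2],
  [2.6, 0.5, 2],
  [2.6, 0.5, 2],
  [0, 0, 0],
  [0, 0, 0],
  [0, 0, 0],
  [0, 0, 0],
], gripper=[0, 0, 0, 0, 0, 0, 0, 0, 0, 0, 0, 0, 0, 0, 0], twist=[0, 0, 0, 0, 0, 0, 0, 0, 0, 0, 0, 0, 0, 0, 0])

```text
time: 14.95
tcp_pos: [0.6187, 0.0359, 0.2333]
ee_rot: [[-0.99, 0.142, -0.002], [0.142, 0.99, -0.0], [0.002, -0.001, -1.0]]
ft_force: [0.0, 0.5, -0.9]
finger_gap: 0.0854
finger_force: 0.0
```

```bash
python3 - <<'E'
from h import *
s,c,im=wrist('w3')
spots('wrist',c,['slot','knob_left_grip','knob_right_grip'],[.012,.08,.08])
th=np.radians(-10.4);R=np.array([[np.cos(th),-np.sin(th)],[np.sin(th),np.cos(th)]]);o=np.array([.6093,.0462])
def F(x,y,z): return [*(o+R@[x,y]),z]
big=cv2.resize(im,None,fx=1.5,fy=1.5,interpolation=cv2.INTER_CUBIC)
def L(a,b,col): 
    p=proj('wrist',[F(*a),F(*b)],c)*1.5;cv2.line(big,tuple(int(v) for v in p[0]),tuple(int(v) for v in p[1]),col,1)
L((-27.3e-3-.003,-.124,.033),(-.0303,.124,.033),(0,0,255))
L((-.0513,-.124,.033),(-.0513,.124,.033),(0,0,255))
L((.026,-.127,.033),(.026,.127,.033),(0,255,0))
L((.043,-.127,.033),(.043,.127,.033),(0,255,0))
L((-.0303,-.124,.033),(-.0513,-.124,.033),(0,0,255));L((-.0303,.124,.033),(-.0513,.124,.033),(0,0,255))
cv2.imwrite('pics/w3o.png',big)
E
```

```text
t 14.95 tcp [0.6187 0.0359 0.2333] yaw 171.86 q7 69.2
slot 0.74 [260.6 159.8] [0.6117 0.0471 0.012 ]
knob_left_grip 0.98 [332.1  62.4] [0.5134 0.1276 0.08  ]
knob_right_grip 0.58 [209.9  54.1] [0.4896 0.0131 0.08  ]
```

View pics/w3o.png

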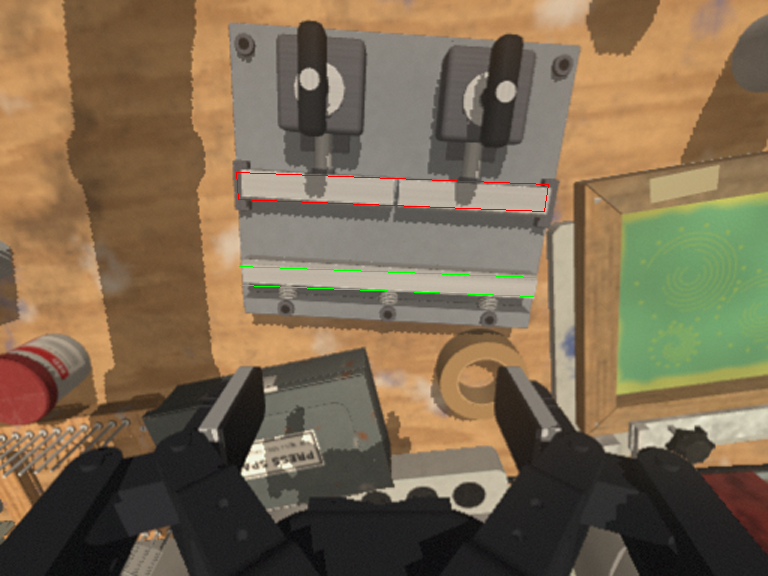

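The overlay on the wrist view fits: both jaws are fully back (near jaw outline at rows 170-212, far jaw at 266-297). The slot pose is about (0.6093, 0.0462) with yaw -10.4°. Next, the standoffs.

>>> jog_arm([
  [-2.08, -3.16, 0],
  [-2.08, -3.16, 0],
  [-2.08, -3.16, 0],
  [-2.08, -3.16, 0],
  [-2.08, -3.16, 0],
  [-2.08, -3.16, 0],
  [-2.08, -3.16, 0],
  [-2.08, -3.16, 0],
  [-2.08, -3.16, 0],
  [-2.08, -3.16, 0],
  [0, 0, 0],
  [0, 0, 0],
  [0, 0, 0],
  [0, 0, 0],
], gripper=[0, 0, 0, 0, 0, 0, 0, 0, 0, 0, 0, 0, 0, 0], twist=[-0.056, -0.056, -0.056, -0.056, -0.056, -0.056, -0.056, -0.056, -0.056, -0.056, 0, 0, 0, 0])

```text
time: 16.55
tcp_pos: [0.4129, -0.2785, 0.2343]
ee_rot: [[-0.765, 0.644, 0.0], [0.644, 0.765, 0.0], [0.0, 0.0, -1.0]]
ft_force: [0.9, -0.2, -0.1]
finger_gap: 0.0858
finger_force: 0.0
```

```bash
python3 - <<'E'
from h import *
s,c,im=wrist('w4')
spots('wrist',c,['standoff_0_mid'],[.03])
im=capture('top');cv2.imwrite('pics/top1.png',im);spots('top',None,['standoff_0_mid'],[.03],.1)
E
```

```text
t 16.55 tcp [ 0.4129 -0.2785  0.2343] yaw 139.94 q7 78.0
standoff_0_mid 0.72 [250.2 166.7] [ 0.4087 -0.2793  0.03  ]
standoff_0_mid 0.65 [339.9 256.1] [ 0.4084 -0.2852  0.03  ]
standoff_0_mid 0.22 [234.6 191.8] [0.602  0.0471 0.03  ]
```

View pics/w4.png

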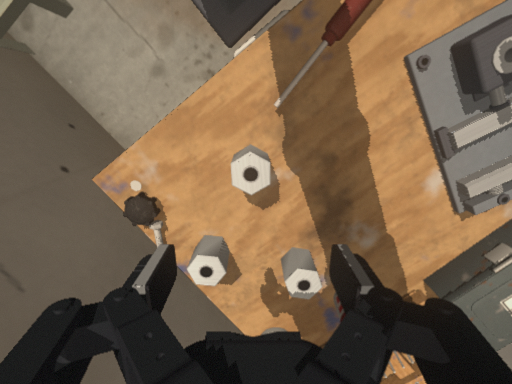

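Three standoffs show in the wrist picture, with tops at (250,174), (206,271) and (304,284). I'll fit hexagons to the white tops.

```bash
cat >> h.py <<'E'
def hexes(cam,c,im,z=.06,lo=175):
    """white hex tops: centre (m), flat-normal angle mod 60 (deg), mean width (mm)"""
    hsv=cv2.cvtColor(im,cv2.COLOR_BGR2HSV);m=((hsv[...,2]>lo)&(hsv[...,1]<40)).astype(np.uint8)
    out=[]
    for k in cv2.findContours(m,cv2.RETR_EXTERNAL,cv2.CHAIN_APPROX_NONE)[0]:
        if cv2.contourArea(k)<150: continue
        W=np.array([at_z(cam,p,z,c)[:2] for p in k[:,0].astype(float)])*1000
        A=np.radians(np.arange(0,60,.5));best=None
        for a in A:
            n=np.array([[np.cos(a+i*np.pi/3),np.sin(a+i*np.pi/3)] for i in range(3)])
            q=W@n.T;hi,lw=np.percentile(q,98.5,axis=0),np.percentile(q,1.5,axis=0);w=hi-lw
            if best is None or w.sum()<best[0]: best=(w.sum(),np.linalg.lstsq(n,(hi+lw)/2,rcond=None)[0],np.degrees(a),w)
        if 38<best[3].mean()<54 and np.ptp(best[3])<8: out.append((best[1]/1000,best[2],best[3]));print('hex',np.round(best[1],1),'flat',best[2],'w',np.round(best[3],1),'px',k[:,0].mean(0).round(0))
    return out
E
python3 - <<'E'
from h import *
c=get_calibration('wrist');im=cv2.imread('pics/w4.png')
for lo in (160,190): hexes('wrist',c,im,lo=lo)
print('top');hexes('top',None,cv2.imread('pics/top1.png'))
s=state();print(s['tcp_pos'],yaw(s))
E
```

```text
hex [ 570.5 -323.7] flat 11.5 w [44.7 44.  39.4] px [303. 282.]
hex [ 471.8 -410.7] flat 14.0 w [44.9 44.5 44.6] px [206. 270.]
hex [ 408.9 -279.8] flat 50.5 w [43.3 44.6 45.3] px [250. 172.]
hex [ 570.8 -323.6] flat 11.0 w [43.5 43.5 37.6] px [304. 282.]
hex [ 472.  -410.8] flat 13.5 w [44.  44.2 44. ] px [206. 270.]
hex [ 409. -280.] flat 50.0 w [43.1 44.  44.3] px [250. 173.]
top
hex [ 410.1 -280.4] flat 51.5 w [42.  42.6 42. ] px [341. 256.]
hex [423.5 258.8] flat 47.5 w [41.5 42.3 41.7] px [161. 247.]
[ 0.41251903 -0.27907195  0.23425564] 139.87174910810293
```

>>> jog_arm([
  [-0.35, -0.07, -3.2],
  [0, 0, -3.2],
  [0, 0, -3.2],
  [0, 0, -3.2],
  [0, 0, -3.2],
  [0, 0, -3.4],
  [0, 0, 0],
  [0, 0, 0],
  [0, 0, 0],
  [0, 0, 0],
  [0, 0, 0],
  [0, 0, 0],
  [0, 0, 0],
  [0, 0, 0],
  [0, 0, 0],
], gripper=[0, 0, 0, 0, 0, 0, 0, 0, 1, 1, 1, 1, 1, 1, 1], twist=[0.01, 0, 0, 0, 0, 0, 0, 0, 0, 0, 0, 0, 0, 0, 0], squeeze=40)

```text
time: 18.25
tcp_pos: [0.4098, -0.2808, 0.0419]
ee_rot: [[-0.77, 0.638, 0.003], [0.638, 0.77, -0.001], [-0.003, 0.001, -1.0]]
ft_force: [-0.4, 1.0, 7.4]
finger_gap: 0.0456
finger_force: 41.3
```

```bash
python3 -c "
from h import *
s=state();print(s['tcp_pos'],yaw(s),s['ft_force'],s['ft_torque'],s['finger_gap'],s['qpos'][6])"
```

```text
[ 0.40976591 -0.28082203  0.04186292] 140.36619979156677 [-0.3802303   0.99184934  7.37518249] [ 0.21586699  0.16209799 -0.00389228] 0.045605669638953766 80.72131565309475
```

>>> jog_arm([
  [0, 0, 3],
  [0, 0, 3],
  [0, 0, 3],
  [0, 0, 3],
  [2.24, 2.79, 0],
  [2.24, 2.79, 0],
  [2.24, 2.79, 0],
  [2.24, 2.79, 0],
  [2.24, 2.79, 0],
  [2.24, 2.79, 0],
  [2.24, 2.79, 0],
  [2.24, 2.79, 0],
  [0, 0, 0],
  [0, 0, 0],
  [0, 0, 0],
], gripper=[1, 1, 1, 1, 1, 1, 1, 1, 1, 1, 1, 1, 1, 1, 1], twist=[0, 0, 0, 0, -0.013, 0, 0, 0, 0, 0, 0, 0, 0, 0, 0])

```text
time: 19.75
tcp_pos: [0.5868, -0.0584, 0.1603]
ee_rot: [[-0.761, 0.649, -0.001], [0.649, 0.761, -0.001], [0.0, -0.001, -1.0]]
ft_force: [-1.0, -0.4, -1.9]
finger_gap: 0.0454
finger_force: 43.1
```

```bash
python3 - <<'E'
from h import *
s,c,im=wrist('w5');print(s['ft_force'],s['finger_gap'])
hexes('wrist',c,im,z=s['tcp_pos'][2]-.0415+.06)
E
```

```text
t 19.75 tcp [ 0.5868 -0.0584  0.1603] yaw 139.54 q7 49.2
[-0.99546378 -0.38326049 -1.8927506 ] 0.045401542590401675
hex [584.4 -55.5] flat 49.5 w [43.8 39.7 44.5] px [256. 268.]
```

View pics/w5.png

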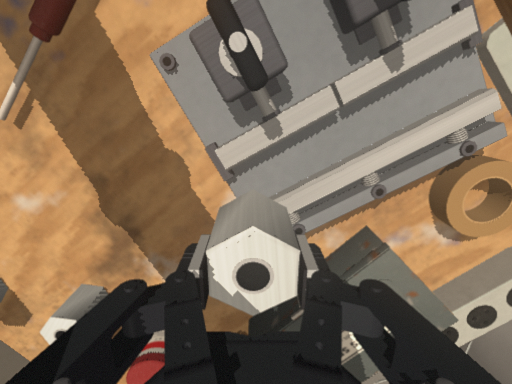

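```bash
cat >> h.py <<'E'
def hole(s,c,im,px,z):
    """centre of the dark hole near px, as offset from the TCP along tool x,y (mm)"""
    g=cv2.cvtColor(im,cv2.COLOR_BGR2GRAY);x0,y0=int(px[0])-30,int(px[1])-30
    m=(g[y0:y0+60,x0:x0+60]<90).astype(np.uint8);k,l,st,ce=cv2.connectedComponentsWithStats(m)
    i=l[30,30];W=at_z('wrist',ce[i]+[x0,y0],z,c);d=np.array(s['ee_rot']).T@(W-s['tcp_pos'])
    print('hole px',ce[i]+[x0,y0],'area',st[i][4],'world',np.round(W,4),'tool xy mm',np.round(d[:2]*1000,2));return W
E
python3 - <<'E'
from h import *
s=state();c=get_calibration('wrist');im=cv2.imread('pics/w5.png');print(s['tcp_pos'])
hole(s,c,im,(252,275),s['tcp_pos'][2]-.0415+.06)
w4=cv2.imread('pics/w4.png')
E
```

```text
[ 0.58682114 -0.05871926  0.16030447]
hole px [252.74418605 276.22845417] area 731 world [ 0.5865 -0.0584  0.1788] tool xy mm [ 0.49 -0.  ]
```

>>> jog_arm([
  [0.19, 0.16, -2],
  [0, 0, -2],
  [0, 0, -2],
  [0, 0, -1.9],
  [0, 0, 0],
  [0, 0, 0],
  [0, 0, 0],
  [0, 0, 0],
], gripper=[1, 1, 1, 1, 1, 1, 1, 1], twist=[0, 0, 0, 0, 0, 0, 0, 0])

```text
time: 20.6
tcp_pos: [0.5905, -0.0559, 0.0826]
ee_rot: [[-0.761, 0.648, 0.002], [0.648, 0.761, -0.0], [-0.002, 0.001, -1.0]]
ft_force: [0.2, 0.2, -3.3]
finger_gap: 0.0455
finger_force: 43.0
```

>>> jog_arm([
  [-0.15, -0.1, -0.4],
  [0, 0, 0],
  [0, 0, 0],
  [0, 0, 0],
  [0, 0, 0],
  [0, 0, 0],
], gripper=[1, 1, 1, 1, 1, 1], twist=[0, 0, 0, 0, 0, 0])

```text
time: 21.2
tcp_pos: [0.5883, -0.0565, 0.0774]
ee_rot: [[-0.762, 0.648, 0.0], [0.648, 0.762, 0.0], [-0.0, 0.0, -1.0]]
ft_force: [-0.0, -0.4, -2.4]
finger_gap: 0.0452
finger_force: 43.1
```

>>> jog_arm([
  [0, 0, -0.5],
  [0, 0, -0.5],
  [0, 0, -0.5],
  [0, 0, -0.4],
  [0, 0, 0],
  [0, 0, 0],
], gripper=[1, 1, 1, 1, 1, 1], twist=[0, 0, 0, 0, 0, 0])

```text
time: 21.8
tcp_pos: [0.588, -0.0566, 0.058]
ee_rot: [[-0.762, 0.648, -0.001], [0.648, 0.762, 0.0], [0.001, -0.0, -1.0]]
ft_force: [-0.2, -0.6, -2.7]
finger_gap: 0.0456
finger_force: 43.5
```

>>> jog_arm([
  [0, 0, -0.3],
  [0, 0, -0.25],
  [0, 0, 0],
  [0, 0, 0],
], gripper=[1, 1, 1, 1], twist=[0, 0, 0, 0])

```text
time: 22.2
tcp_pos: [0.588, -0.0566, 0.054]
ee_rot: [[-0.762, 0.648, -0.0], [0.648, 0.762, 0.0], [0.0, -0.0, -1.0]]
ft_force: [-5.8, 1.0, 9.4]
finger_gap: 0.0455
finger_force: 45.0
```

>>> jog_arm([
  [0, 0, 0],
  [0, 0, 0],
  [0, 0, 0],
  [0, 0, 0],
  [0, 0, 3],
  [0, 0, 3],
], gripper=[0.3, 0.3, 0.3, 0.3, 0.3, 0.3], twist=[0, 0, 0, 0, 0, 0])

```text
time: 22.8
tcp_pos: [0.5874, -0.0566, 0.1126]
ee_rot: [[-0.762, 0.648, -0.002], [0.648, 0.762, 0.0], [0.002, -0.002, -1.0]]
ft_force: [0.6, 0.9, 0.8]
finger_gap: 0.0599
finger_force: 0.0
```

>>> jog_arm([
  [-0.97, -2.95, 1],
  [-0.97, -2.95, 1],
  [-0.97, -2.95, 1],
  [-0.97, -2.95, 1],
  [-0.97, -2.95, 1],
  [-0.97, -2.95, 1],
  [-0.97, -2.95, 1],
  [-0.97, -2.95, 1],
  [-0.97, -2.95, 1],
  [-0.97, -2.95, 1],
  [-0.97, -2.95, 1],
  [-0.97, -2.95, 1],
  [0, 0, 0],
  [0, 0, 0],
  [0, 0, 0],
], gripper=[0, 0, 0, 0, 0, 0, 0, 0, 0, 0, 0, 0, 0, 0, 0], twist=[-0.14, -0.14, -0.14, -0.14, -0.14, -0.14, -0.14, -0.14, -0.14, -0.14, -0.14, -0.14, 0, 0, 0])

```text
time: 24.3
tcp_pos: [0.4724, -0.4092, 0.2322]
ee_rot: [[0.725, 0.689, -0.0], [0.689, -0.725, 0.001], [0.001, -0.001, -1.0]]
ft_force: [-0.3, 0.6, 0.2]
finger_gap: 0.0853
finger_force: 0.0
```

```bash
python3 - <<'E'
from h import *
s,c,im=wrist('w6');hexes('wrist',c,im)
print('top');im=capture('top');cv2.imwrite('pics/top2.png',im);hexes('top',None,im);hexes('top',None,im,z=.072)
s=state();print(s['tcp_pos'],yaw(s))
E
```

```text
t 24.3 tcp [ 0.4724 -0.4092  0.2322] yaw 43.52 q7 0.6
hex [ 475. -411.] flat 12.5 w [44.  44.5 43.5] px [255. 175.]
hex [ 574.8 -325.6] flat 11.0 w [45.1 44.4 44.1] px [263.  48.]
top
hex [423.4 258.9] flat 47.5 w [41.5 42.3 41.4] px [161. 247.]
hex [423.4 255.9] flat 47.5 w [41.  41.8 40.9] px [161. 247.]
[ 0.47249662 -0.40900884  0.23223549] 43.524818436511104
```

>>> jog_arm([
  [0.25, -0.2, -3.2],
  [0, 0, -3.2],
  [0, 0, -3.2],
  [0, 0, -3.2],
  [0, 0, -3.2],
  [0, 0, -3.2],
  [0, 0, 0],
  [0, 0, 0],
  [0, 0, 0],
  [0, 0, 0],
  [0, 0, 0],
  [0, 0, 0],
  [0, 0, 0],
  [0, 0, 0],
  [0, 0, 0],
], gripper=[0, 0, 0, 0, 0, 0, 0, 0, 1, 1, 1, 1, 1, 1, 1], twist=[-0.01, 0, 0, 0, 0, 0, 0, 0, 0, 0, 0, 0, 0, 0, 0])

```text
time: 25.9
tcp_pos: [0.4751, -0.413, 0.0425]
ee_rot: [[0.734, 0.679, 0.002], [0.679, -0.734, -0.001], [0.001, 0.002, -1.0]]
ft_force: [-0.4, 1.2, 5.7]
finger_gap: 0.0454
finger_force: 42.5
```

```bash
python3 -c "
from h import *
s=state();print(s['tcp_pos'],yaw(s),s['ft_force'],s['ft_torque'],s['finger_gap'],s['qpos'][6])"
```

```text
[ 0.4750576  -0.41302397  0.04246505] 42.79215086239128 [-0.37466869  1.22343868  5.66253481] [ 0.27178783  0.21055214 -0.03289108] 0.04544822702714372 6.146538156898957
```

>>> jog_arm([
  [0, 0, 3],
  [0, 0, 3],
  [0, 0, 3],
  [0, 0, 3],
  [1.05, 3.54, 0],
  [1.05, 3.54, 0],
  [1.05, 3.54, 0],
  [1.05, 3.54, 0],
  [1.05, 3.54, 0],
  [1.05, 3.54, 0],
  [1.05, 3.54, 0],
  [1.05, 3.54, 0],
  [1.05, 3.54, 0],
  [1.05, 3.54, 0],
  [1.05, 3.54, 0],
  [1.05, 3.54, 0],
  [0, 0, 0],
  [0, 0, 0],
  [0, 0, 0],
  [0, 0, 0],
], gripper=[1, 1, 1, 1, 1, 1, 1, 1, 1, 1, 1, 1, 1, 1, 1, 1, 1, 1, 1, 1], twist=[0, 0, 0, 0, -0.034, -0.034, -0.034, -0.034, -0.034, -0.034, -0.034, -0.034, -0.034, -0.034, -0.034, -0.034, 0, 0, 0, 0])

```text
time: 27.9
tcp_pos: [0.5999, 0.0104, 0.161]
ee_rot: [[0.944, 0.33, 0.0], [0.33, -0.944, -0.0], [-0.0, 0.0, -1.0]]
ft_force: [-0.0, 0.0, -2.4]
finger_gap: 0.046
finger_force: 42.2
```

```bash
cat >> h.py <<'E'
def held(s,c,im,z0):
    z=s['tcp_pos'][2]-z0+.06; px=proj('wrist',np.array(s['tcp_pos'])*[1,1,0]+[0,0,z],c)[0]
    W=hole(s,c,im,px,z);hexes('wrist',c,im,z=.072);return W
E
python3 - <<'E'
from h import *
s,c,im=wrist('w7');held(s,c,im,.042)
E
```

```text
t 27.9 tcp [0.5999 0.0104 0.161 ] yaw 19.27 q7 -61.9
hole px [252.71084337 274.23828648] area 747 world [0.6011 0.0109 0.179 ] tool xy mm [ 1.29 -0.06]
```

>>> jog_arm([
  [0, 0.1, -2],
  [0, 0, -2],
  [0, 0, -2],
  [0, 0, -2.2],
  [0, 0, 0],
  [0, 0, 0],
  [0, 0, 0],
  [0, 0, 0],
  [0, 0, 0],
], gripper=[1, 1, 1, 1, 1, 1, 1, 1, 1], twist=[0.005, 0, 0, 0, 0, 0, 0, 0, 0])

```text
time: 28.85
tcp_pos: [0.6009, 0.0132, 0.0797]
ee_rot: [[0.941, 0.337, 0.002], [0.337, -0.941, 0.0], [0.002, 0.0, -1.0]]
ft_force: [-0.2, 0.6, -2.2]
finger_gap: 0.0454
finger_force: 42.1
```

>>> jog_arm([
  [-0.1, -0.1, -0.3],
  [0, 0, 0],
  [0, 0, 0],
  [0, 0, 0],
  [0, 0, 0],
], gripper=[1, 1, 1, 1, 1], twist=[0, 0, 0, 0, 0])

```text
time: 29.35
tcp_pos: [0.5993, 0.0122, 0.0758]
ee_rot: [[0.941, 0.337, -0.0], [0.337, -0.941, 0.0], [-0.0, -0.0, -1.0]]
ft_force: [-0.2, -0.1, -2.7]
finger_gap: 0.0455
finger_force: 42.1
```

>>> jog_arm([
  [0, 0, -0.5],
  [0, 0, -0.5],
  [0, 0, -0.5],
  [0, 0, -0.3],
  [0, 0, -0.2],
  [0, 0, -0.15],
  [0, 0, 0],
  [0, 0, 0],
], gripper=[1, 1, 1, 1, 1, 1, 1, 1], twist=[0, 0, 0, 0, 0, 0, 0, 0])

```text
time: 30.15
tcp_pos: [0.5994, 0.0121, 0.0545]
ee_rot: [[0.942, 0.337, 0.0], [0.337, -0.942, 0.0], [0.0, 0.0, -1.0]]
ft_force: [-1.0, -0.9, -0.0]
finger_gap: 0.0455
finger_force: 42.4
```

>>> jog_arm([
  [0, 0, 0],
  [0, 0, 0],
  [0, 0, 0],
  [0, 0, 0],
  [0, 0, 3],
  [0, 0, 3],
], gripper=[0.3, 0.3, 0.3, 0.3, 0.3, 0.3], twist=[0, 0, 0, 0, 0, 0])

```text
time: 30.75
tcp_pos: [0.5985, 0.0121, 0.1143]
ee_rot: [[0.942, 0.337, -0.002], [0.337, -0.942, -0.001], [-0.002, -0.0, -1.0]]
ft_force: [0.5, 0.0, 1.3]
finger_gap: 0.0597
finger_force: 0.0
```

>>> jog_arm([
  [-0.24, -3.38, 1.2],
  [-0.24, -3.38, 1.2],
  [-0.24, -3.38, 1.2],
  [-0.24, -3.38, 1.2],
  [-0.24, -3.38, 1.2],
  [-0.24, -3.38, 1.2],
  [-0.24, -3.38, 1.2],
  [-0.24, -3.38, 1.2],
  [-0.24, -3.38, 1.2],
  [-0.24, -3.38, 1.2],
  [0, 0, 0],
  [0, 0, 0],
  [0, 0, 0],
  [0, 0, 0],
  [0, 0, 0],
], gripper=[0, 0, 0, 0, 0, 0, 0, 0, 0, 0, 0, 0, 0, 0, 0], twist=[0.037, 0.037, 0.037, 0.037, 0.037, 0.037, 0.037, 0.037, 0.037, 0.037, 0, 0, 0, 0, 0])

```text
time: 32.25
tcp_pos: [0.5756, -0.3244, 0.2339]
ee_rot: [[0.755, 0.656, -0.001], [0.656, -0.755, 0.001], [0.0, -0.001, -1.0]]
ft_force: [0.1, -0.9, -0.4]
finger_gap: 0.0857
finger_force: 0.0
```

```bash
python3 - <<'E'
from h import *
s,c,im=wrist('w8');hexes('wrist',c,im)
print('top');im=capture('top');cv2.imwrite('pics/top3.png',im);hexes('top',None,im);hexes('top',None,im,z=.072)
s=state();print(s['tcp_pos'],yaw(s))
E
```

```text
t 32.25 tcp [ 0.5756 -0.3244  0.2339] yaw 41.0 q7 -12.7
hex [ 576.1 -324.6] flat 9.5 w [44.  44.5 43.3] px [253. 174.]
hex [563.  -63.2] flat 45.5 w [37.  44.8 41.2] px [41. 13.]
top
hex [423.3 259.1] flat 52.0 w [42.5 42.6 41.9] px [161. 247.]
hex [588.9 -58. ] flat 46.5 w [41.5 43.6 43.1] px [268. 195.]
hex [601.1  11.8] flat 47.0 w [41.7 43.1 43.2] px [246. 191.]
hex [423.3 256.1] flat 52.0 w [42.1 42.1 41.4] px [161. 247.]
hex [587.  -57.4] flat 46.5 w [41.  43.1 42.6] px [268. 195.]
hex [599.1  11.7] flat 47.0 w [41.3 42.6 42.7] px [246. 191.]
[ 0.57553539 -0.32495942  0.23411447] 40.961299017967534
```

>>> jog_arm([
  [0.05, 0.05, -3.2],
  [0, 0, -3.2],
  [0, 0, -3.2],
  [0, 0, -3.2],
  [0, 0, -3.2],
  [0, 0, -3.3],
  [0, 0, 0],
  [0, 0, 0],
  [0, 0, 0],
  [0, 0, 0],
  [0, 0, 0],
  [0, 0, 0],
  [0, 0, 0],
  [0, 0, 0],
  [0, 0, 0],
], gripper=[0, 0, 0, 0, 0, 0, 0, 0, 1, 1, 1, 1, 1, 1, 1], twist=[-0.015, 0, 0, 0, 0, 0, 0, 0, 0, 0, 0, 0, 0, 0, 0])

```text
time: 33.85
tcp_pos: [0.5767, -0.3255, 0.0431]
ee_rot: [[0.766, 0.643, 0.002], [0.643, -0.766, -0.0], [0.001, 0.002, -1.0]]
ft_force: [-1.1, 0.8, 6.7]
finger_gap: 0.0454
finger_force: 42.7
```

```bash
python3 -c "
from h import *
s=state();print(s['tcp_pos'],yaw(s),s['ft_force'],s['ft_torque'],s['finger_gap'],s['qpos'][6])"
```

```text
[ 0.57667234 -0.32550382  0.04311029] 40.03961076009612 [-1.07783438  0.7505738   6.72440838] [ 0.26449029  0.29426258 -0.03512792] 0.0454105285165874 -8.379655168074555
```

>>> jog_arm([
  [0, 0, 3],
  [0, 0, 3],
  [0, 0, 3],
  [0, 0, 3],
  [0.31, 3.39, 0],
  [0.31, 3.39, 0],
  [0.31, 3.39, 0],
  [0.31, 3.39, 0],
  [0.31, 3.39, 0],
  [0.31, 3.39, 0],
  [0.31, 3.39, 0],
  [0.31, 3.39, 0],
  [0.31, 3.39, 0],
  [0.31, 3.39, 0],
  [0.31, 3.39, 0],
  [0.31, 3.39, 0],
  [0, 0, 0],
  [0, 0, 0],
  [0, 0, 0],
  [0, 0, 0],
], gripper=[1, 1, 1, 1, 1, 1, 1, 1, 1, 1, 1, 1, 1, 1, 1, 1, 1, 1, 1, 1], twist=[0, 0, 0, 0, -0.03, -0.03, -0.03, -0.03, -0.03, -0.03, -0.03, -0.03, -0.03, -0.03, -0.03, -0.03, 0, 0, 0, 0])

```text
time: 35.85
tcp_pos: [0.6129, 0.0799, 0.1615]
ee_rot: [[0.944, 0.33, 0.0], [0.33, -0.944, -0.0], [-0.0, 0.0, -1.0]]
ft_force: [0.6, 0.4, -3.2]
finger_gap: 0.0449
finger_force: 42.8
```

```bash
python3 - <<'E'
from h import *
s,c,im=wrist('w9');held(s,c,im,.043)
E
```

```text
t 35.85 tcp [0.6129 0.0799 0.1615] yaw 19.29 q7 -67.8
hole px [252.60194175 275.41608877] area 721 world [0.6127 0.08   0.1785] tool xy mm [-0.11 -0.13]
hex [440.4 251. ] flat 49.5 w [42.2 42.2 42.1] px [ 33. 300.]
```

>>> jog_arm([
  [0, 0, -2],
  [0, 0, -2],
  [0, 0, -2],
  [0, 0, -2.4],
  [0, 0, 0],
  [0, 0, 0],
  [0, 0, 0],
  [0, 0, 0],
  [0, 0, 0],
], gripper=[1, 1, 1, 1, 1, 1, 1, 1, 1], twist=[0.005, 0, 0, 0, 0, 0, 0, 0, 0])

```text
time: 36.8
tcp_pos: [0.6135, 0.0816, 0.0783]
ee_rot: [[0.941, 0.337, 0.001], [0.337, -0.941, 0.001], [0.002, 0.0, -1.0]]
ft_force: [0.2, -1.1, -3.1]
finger_gap: 0.0454
finger_force: 42.8
```

Right on target, so I'll lower it in.

>>> jog_arm([
  [0, 0, -0.5],
  [0, 0, -0.5],
  [0, 0, -0.5],
  [0, 0, -0.4],
  [0, 0, -0.2],
  [0, 0, -0.15],
  [0, 0, 0],
  [0, 0, 0],
], gripper=[1, 1, 1, 1, 1, 1, 1, 1], twist=[0, 0, 0, 0, 0, 0, 0, 0])

```text
time: 37.6
tcp_pos: [0.6129, 0.0814, 0.0551]
ee_rot: [[0.942, 0.337, -0.0], [0.337, -0.942, 0.0], [-0.0, -0.0, -1.0]]
ft_force: [-2.1, -0.6, 1.6]
finger_gap: 0.0458
finger_force: 43.4
```

>>> jog_arm([
  [0, 0, 0],
  [0, 0, 0],
  [0, 0, 0],
  [0, 0, 0],
  [0, 0, 3],
  [0, 0, 3],
  [0, 0, 3],
], gripper=[0.3, 0.3, 0.3, 0.3, 0.3, 0.3, 0.3], twist=[0, 0, 0, 0, 0, 0, 0])

```text
time: 38.3
tcp_pos: [0.6129, 0.0814, 0.1457]
ee_rot: [[0.942, 0.337, -0.0], [0.337, -0.942, -0.0], [-0.0, 0.0, -1.0]]
ft_force: [0.7, 0.6, 0.9]
finger_gap: 0.0598
finger_force: 0.0
```

>>> jog_arm([
  [-1.26, 1.18, 0.6],
  [-1.26, 1.18, 0.6],
  [-1.26, 1.18, 0.6],
  [-1.26, 1.18, 0.6],
  [-1.26, 1.18, 0.6],
  [-1.26, 1.18, 0.6],
  [-1.26, 1.18, 0.6],
  [-1.26, 1.18, 0.6],
  [-1.26, 1.18, 0.6],
  [-1.26, 1.18, 0.6],
  [-1.26, 1.18, 0.6],
  [-1.26, 1.18, 0.6],
  [-1.26, 1.18, 0.6],
  [-1.26, 1.18, 0.6],
  [-1.26, 1.18, 0.6],
  [0, 0, 0],
  [0, 0, 0],
  [0, 0, 0],
  [0, 0, 0],
], gripper=[0, 0, 0, 0, 0, 0, 0, 0, 0, 0, 0, 0, 0, 0, 0, 0, 0, 0, 0], twist=[0.14, 0.14, 0.14, 0.14, 0.14, 0.14, 0.14, 0.14, 0.14, 0.14, 0.14, 0.14, 0.14, 0.14, 0.14, 0, 0, 0, 0])

```text
time: 40.2
tcp_pos: [0.4246, 0.2576, 0.2345]
ee_rot: [[-0.764, 0.645, -0.0], [0.645, 0.764, -0.001], [-0.0, -0.001, -1.0]]
ft_force: [0.7, -0.4, -1.2]
finger_gap: 0.0854
finger_force: 0.0
```

```bash
python3 - <<'E'
from h import *
s,c,im=wrist('w10');hexes('wrist',c,im)
print('top');im=capture('top');cv2.imwrite('pics/top4.png',im);hexes('top',None,im);hexes('top',None,im,z=.072)
s=state();print(s['tcp_pos'],yaw(s))
E
```

```text
t 40.2 tcp [0.4246 0.2576 0.2345] yaw 139.84 q7 11.9
hex [422.8 260.9] flat 48.5 w [43.  44.6 44.9] px [254. 172.]
top
hex [423.5 258.6] flat 47.5 w [42.7 42.6 41.4] px [161. 247.]
hex [601.1  11.8] flat 47.0 w [41.7 43.1 43.2] px [246. 191.]
hex [423.5 255.6] flat 47.5 w [42.2 42.1 40.9] px [161. 247.]
hex [599.   11.7] flat 47.0 w [41.3 42.6 42.7] px [246. 191.]
[0.42436947 0.25791056 0.23453498] 139.90672243773042
```

>>> jog_arm([
  [-0.15, 0.25, -3.2],
  [0, 0, -3.2],
  [0, 0, -3.2],
  [0, 0, -3.2],
  [0, 0, -3.2],
  [0, 0, -3.3],
  [0, 0, 0],
  [0, 0, 0],
  [0, 0, 0],
  [0, 0, 0],
  [0, 0, 0],
  [0, 0, 0],
  [0, 0, 0],
  [0, 0, 0],
  [0, 0, 0],
], gripper=[0, 0, 0, 0, 0, 0, 0, 0, 1, 1, 1, 1, 1, 1, 1], twist=[-0.022, 0, 0, 0, 0, 0, 0, 0, 0, 0, 0, 0, 0, 0, 0])

```text
time: 41.8
tcp_pos: [0.4232, 0.2615, 0.0433]
ee_rot: [[-0.752, 0.659, 0.002], [0.659, 0.752, 0.001], [-0.0, 0.002, -1.0]]
ft_force: [-0.5, -0.9, 7.1]
finger_gap: 0.0452
finger_force: 40.9
```

```bash
python3 -c "
from h import *
s=state();print(s['tcp_pos'],yaw(s),s['ft_force'],s['ft_torque'],s['finger_gap'],s['qpos'][6])"
```

```text
[0.42321661 0.26154909 0.0432678 ] 138.75249697095813 [-0.48809129 -0.88236233  7.08825502] [-0.19479747  0.26610035  0.05084722] 0.04515690911684928 11.062223075589262
```

>>> jog_arm([
  [0, 0, 3],
  [0, 0, 3],
  [0, 0, 3],
  [0, 0, 3],
  [2.54, -1.4, 0],
  [2.54, -1.4, 0],
  [2.54, -1.4, 0],
  [2.54, -1.4, 0],
  [2.54, -1.4, 0],
  [2.54, -1.4, 0],
  [2.54, -1.4, 0],
  [2.54, -1.4, 0],
  [0, 0, 0],
  [0, 0, 0],
  [0, 0, 0],
  [0, 0, 0],
], gripper=[1, 1, 1, 1, 1, 1, 1, 1, 1, 1, 1, 1, 1, 1, 1, 1], twist=[0, 0, 0, 0, 0.015, 0, 0, 0, 0, 0, 0, 0, 0, 0, 0, 0])

```text
time: 43.4
tcp_pos: [0.6247, 0.15, 0.1618]
ee_rot: [[-0.763, 0.647, -0.001], [0.647, 0.763, 0.0], [0.001, -0.0, -1.0]]
ft_force: [0.3, 0.6, -3.8]
finger_gap: 0.0454
finger_force: 44.1
```

```bash
python3 - <<'E'
from h import *
s,c,im=wrist('w11');held(s,c,im,.043)
E
```

```text
t 43.4 tcp [0.6247 0.15   0.1618] yaw 139.71 q7 33.7
hole px [252.77593361 275.93914246] area 723 world [0.6249 0.1497 0.1788] tool xy mm [-0.41 -0.05]
hex [598.7  14.6] flat 49.0 w [44.6 44.8 44.4] px [127. 265.]
```

View pics/w11.png

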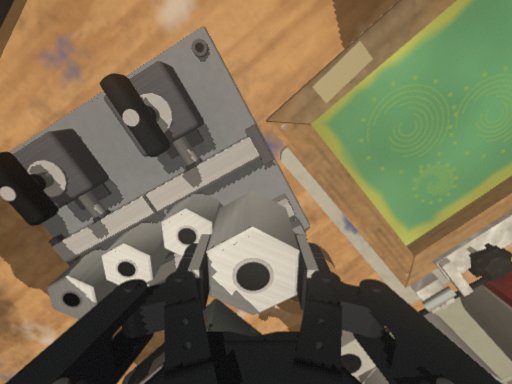

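The view shows three standoffs standing in the slot, at (187,236), (127,269) and (72,299). The fourth is in the gripper at (253,276).

>>> jog_arm([
  [0.05, 0, -2],
  [0, 0, -2],
  [0, 0, -2],
  [0, 0, -2.4],
  [0, 0, 0],
  [0, 0, 0],
  [0, 0, 0],
  [0, 0, 0],
  [0, 0, 0],
], gripper=[1, 1, 1, 1, 1, 1, 1, 1, 1], twist=[0, 0, 0, 0, 0, 0, 0, 0, 0])

```text
time: 44.35
tcp_pos: [0.6267, 0.1492, 0.0789]
ee_rot: [[-0.762, 0.648, 0.002], [0.648, 0.762, 0.001], [-0.001, 0.001, -1.0]]
ft_force: [-0.3, 0.0, -4.2]
finger_gap: 0.0452
finger_force: 44.2
```

>>> jog_arm([
  [-0.06, 0, -0.4],
  [0, 0, -0.5],
  [0, 0, -0.5],
  [0, 0, -0.5],
  [0, 0, -0.2],
  [0, 0, -0.15],
  [0, 0, -0.1],
  [0, 0, 0],
  [0, 0, 0],
], gripper=[1, 1, 1, 1, 1, 1, 1, 1, 1], twist=[0, 0, 0, 0, 0, 0, 0, 0, 0])

```text
time: 45.25
tcp_pos: [0.6252, 0.1488, 0.0554]
ee_rot: [[-0.762, 0.648, -0.001], [0.648, 0.762, -0.0], [0.001, -0.001, -1.0]]
ft_force: [-4.7, -1.4, 6.0]
finger_gap: 0.0451
finger_force: 45.3
```

>>> jog_arm([
  [0, 0, 0],
  [0, 0, 0],
  [0, 0, 0],
  [0, 0, 0],
  [0, 0, 3],
  [0, 0, 3],
  [0, 0, 3],
  [-1.85, -0.33, 0.8],
  [-1.85, -0.33, 0.8],
  [-1.85, -0.33, 0.8],
  [-1.85, -0.33, 0.8],
  [-1.85, -0.33, 0.8],
  [-1.85, -0.33, 0.8],
  [0, 0, 0],
  [0, 0, 0],
  [0, 0, 0],
  [0, 0, 0],
], gripper=[0.3, 0.3, 0.3, 0.3, 0.3, 0.3, 0.3, 0, 0, 0, 0, 0, 0, 0, 0, 0, 0], twist=[0, 0, 0, 0, 0, 0, 0, 0.088, 0.088, 0.088, 0.088, 0.088, 0.088, 0, 0, 0, 0])

```text
time: 46.95
tcp_pos: [0.5152, 0.1293, 0.1919]
ee_rot: [[-0.984, 0.177, -0.0], [0.177, 0.984, -0.0], [0.0, -0.0, -1.0]]
ft_force: [-0.0, 0.2, 0.2]
finger_gap: 0.0853
finger_force: 0.0
```

```bash
python3 - <<'E'
from h import *
s,c,im=wrist('w12');hexes('wrist',c,im,z=.072)
spots('wrist',c,['knob_left_grip'],[.08])
im=capture('top');cv2.imwrite('pics/top5.png',im);hexes('top',None,im,z=.072)
E
```

```text
t 46.95 tcp [0.5152 0.1293 0.1919] yaw 169.82 q7 58.5
hex [622. 133.] flat 39.0 w [45.6 44.5 43.8] px [275. 277.]
hex [611.4  83.2] flat 49.5 w [50.8 44.6 44.3] px [228. 277.]
hex [585.5 -54.6] flat 49.5 w [44.1 44.9 44.2] px [ 99. 276.]
knob_left_grip 0.66 [249.2 191.8] [0.5142 0.1259 0.08  ]
hex [587.  -57.6] flat 47.0 w [41.1 42.7 42.6] px [268. 195.]
```

View pics/w12.png

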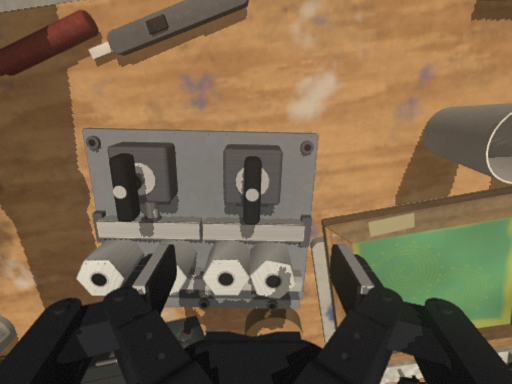

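The fourth standoff, at (272,281), has been knocked about 16 mm towards its neighbour and turned about 10° in the slot. I'll look from nearer and mend it.

>>> jog_arm([
  [0.82, 0.03, 0],
  [0.82, 0.03, 0],
  [0.82, 0.03, 0],
  [0.82, 0.03, 0],
  [0.82, 0.03, 0],
  [0.82, 0.03, 0],
  [0.82, 0.03, 0],
  [0.82, 0.03, 0],
  [0.82, 0.03, 0],
  [0.82, 0.03, 0],
  [0.82, 0.03, 0],
  [0.82, 0.03, 0],
  [0.82, 0.03, 0],
  [0, 0, 0],
  [0, 0, 0],
  [0, 0, 0],
  [0, 0, 0],
], gripper=[0, 0, 0, 0, 0, 0, 0, 0, 0, 0, 0, 0, 0, 0, 0, 0, 0], twist=[-0.135, -0.135, -0.135, -0.135, -0.135, -0.135, -0.135, -0.135, -0.135, -0.135, -0.135, -0.135, -0.135, 0, 0, 0, 0])

```text
time: 48.8
tcp_pos: [0.6209, 0.1331, 0.1923]
ee_rot: [[0.352, 0.936, -0.0], [0.936, -0.352, 0.0], [0.0, -0.0, -1.0]]
ft_force: [-0.4, 0.1, -0.4]
finger_gap: 0.0853
finger_force: 0.0
```

```bash
python3 - <<'E'
from h import *
s,c,im=wrist('w13');hexes('wrist',c,im,z=.072)
im=im[60:320,100:420];cv2.imwrite('pics/w13c.png',cv2.resize(im,None,fx=2.2,fy=2.2,interpolation=cv2.INTER_CUBIC))
E
```

```text
t 48.8 tcp [0.6209 0.1331 0.1923] yaw 69.4 q7 -28.7
```

View pics/w13c.png

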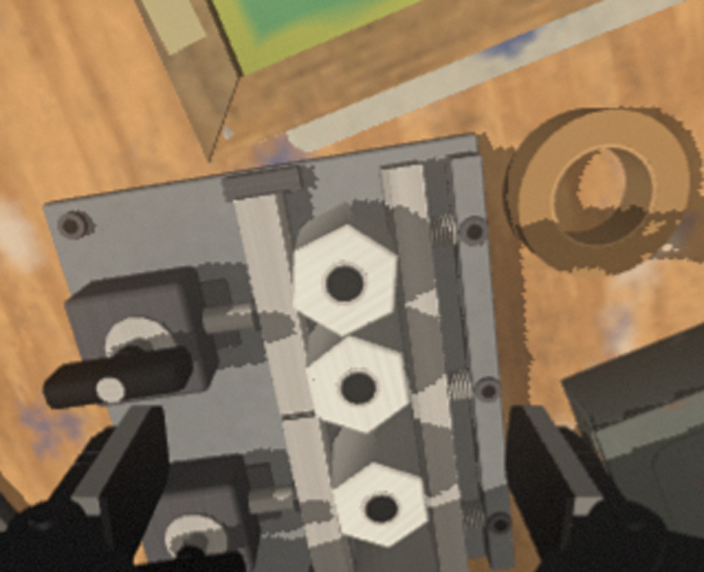

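```bash
python3 - <<'E'
from h import *
c=get_calibration('wrist');im=cv2.imread('pics/w13.png');s=state()
for lo in (190,205):
    a=im.copy();a[211:]=0;a[:,:232]=0;a[:,283:]=0;hexes('wrist',c,a,z=.072,lo=lo)
    b=im.copy();b[:214]=0;b[:,:232]=0;b[:,290:]=0;b[258:]=0;hexes('wrist',c,b,z=.072,lo=lo)
hole(s,c,im,(256.8,188.6),.072);hole(s,c,im,(262.7,236.3),.072)
E
```

```text
hex [623.7 133.1] flat 36.0 w [45.  44.4 44.8] px [255. 188.]
hex [611.6  82.7] flat 48.5 w [44.  44.6 45.7] px [261. 235.]
hex [623.9 133.2] flat 36.5 w [43.4 43.6 43.8] px [255. 188.]
hex [611.8  82.4] flat 48.5 w [43.  44.  43.9] px [262. 235.]
hole px [256.20408163 188.63265306] area 196 world [0.6243 0.1324 0.072 ] tool xy mm [0.56 3.38]
hole px [262.5        236.07594937] area 158 world [0.6122 0.0814 0.072 ] tool xy mm [-51.47  10.11]
```

>>> jog_arm([
  [0.22, 0, -3],
  [0, 0, -3],
  [0, 0, -3],
  [0, 0, -3],
  [0, 0, -1.6],
  [0, 0, 0],
  [0, 0, 0],
  [0, 0, 0],
  [0, 0, 0],
  [0, 0, 0],
  [0, 0, 0],
  [0, 0, 0],
  [0, 0, 0],
  [0, 0, 0],
  [0, 0, 0],
], gripper=[0, 0, 0, 0, 0, 0, 0, 0, 1, 1, 1, 1, 1, 1, 1], twist=[-0.052, 0, 0, 0, 0, 0, 0, 0, 0, 0, 0, 0, 0, 0, 0])

```text
time: 50.35
tcp_pos: [0.6243, 0.1331, 0.0572]
ee_rot: [[0.402, 0.916, 0.002], [0.916, -0.402, 0.0], [0.001, 0.001, -1.0]]
ft_force: [-0.2, 0.0, 5.7]
finger_gap: 0.0455
finger_force: 41.7
```

```bash
python3 -c "
from h import *
s=state();print(s['tcp_pos'],yaw(s),s['ft_force'],s['ft_torque'],s['finger_gap'],s['qpos'][6])"
```

```text
[0.62425322 0.13312296 0.05724885] 66.32329804754698 [-0.17732185  0.02621232  5.7191271 ] [-0.09052331  0.18892274  0.00037478] 0.045518192176211614 -28.068663057412863
```

>>> jog_arm([
  [0, 0, 1.6],
  [0, 0, 1.6],
  [0, 0, 0],
  [0.1, 0.85, 0],
  [0.1, 0.85, 0],
  [0, 0, 0],
  [0, 0, 0],
  [0, 0, 0],
  [0, 0, 0],
  [0, 0, 0],
  [0, 0, 0],
], gripper=[1, 1, 1, 1, 1, 1, 1, 1, 1, 1, 1], twist=[0, 0, 0, 0.116, 0.116, 0, 0, 0, 0, 0, 0])

```text
time: 51.45
tcp_pos: [0.6254, 0.1499, 0.0883]
ee_rot: [[0.181, 0.984, -0.0], [0.984, -0.181, -0.0], [-0.0, -0.0, -1.0]]
ft_force: [0.4, 0.5, -3.0]
finger_gap: 0.0453
finger_force: 44.3
```

```bash
python3 - <<'E'
from h import *
s,c,im=wrist('w14');held(s,c,im,.0452);print(s['ft_force'])
E
```

```text
t 51.45 tcp [0.6254 0.1499 0.0883] yaw 79.59 q7 -19.4
hole px [252.35984355 273.04041721] area 767 world [0.6251 0.1496 0.1031] tool xy mm [-0.34 -0.23]
[ 0.44718021  0.5125472  -2.98386923]
```

>>> jog_arm([
  [0.05, 0, -0.5],
  [0, 0, -0.5],
  [0, 0, -0.5],
  [0, 0, -0.5],
  [0, 0, -0.4],
  [0, 0, -0.3],
  [0, 0, -0.2],
  [0, 0, -0.15],
  [0, 0, -0.15],
  [0, 0, 0],
  [0, 0, 0],
], gripper=[1, 1, 1, 1, 1, 1, 1, 1, 1, 1, 1], twist=[0, 0, 0, 0, 0, 0, 0, 0, 0, 0, 0])

```text
time: 52.6
tcp_pos: [0.626, 0.1502, 0.0572]
ee_rot: [[0.18, 0.984, 0.0], [0.984, -0.18, 0.0], [0.0, 0.0, -1.0]]
ft_force: [-2.2, -1.3, 5.5]
finger_gap: 0.0451
finger_force: 45.5
```

>>> jog_arm([
  [0, 0, 0],
  [0, 0, 0],
  [0, 0, 0],
  [0, 0, 0],
  [0, 0, 3],
  [0, 0, 3],
  [0, 0, 3],
  [-1.02, -0.196, 0.4],
  [-1.02, -0.196, 0.4],
  [-1.02, -0.196, 0.4],
  [-1.02, -0.196, 0.4],
  [-1.02, -0.196, 0.4],
  [-1.02, -0.196, 0.4],
  [-1.02, -0.196, 0.4],
  [-1.02, -0.196, 0.4],
  [-1.02, -0.196, 0.4],
  [-1.02, -0.196, 0.4],
  [-1.02, -0.196, 0.4],
  [0, 0, 0],
  [0, 0, 0],
], gripper=[0.3, 0.3, 0.3, 0.3, 0.3, 0.3, 0.3, 0, 0, 0, 0, 0, 0, 0, 0, 0, 0, 0, 0, 0], twist=[0, 0, 0, 0, 0, 0, 0, 0.143, 0.143, 0.143, 0.143, 0.143, 0.143, 0.143, 0.143, 0.143, 0.143, 0.143, 0, 0])

```text
time: 54.6
tcp_pos: [0.5141, 0.1285, 0.1904]
ee_rot: [[-0.983, 0.182, 0.001], [0.182, 0.983, 0.0], [-0.001, 0.0, -1.0]]
ft_force: [0.7, -0.6, -0.5]
finger_gap: 0.0856
finger_force: 0.0
```

>>> jog_arm([
  [0, 0, 0],
  [0, 0, 0],
], gripper=[0, 0], twist=[0, 0])

```text
time: 54.8
tcp_pos: [0.5141, 0.1287, 0.19]
ee_rot: [[-0.984, 0.179, -0.0], [0.179, 0.984, -0.0], [0.0, -0.0, -1.0]]
ft_force: [0.5, -1.0, -0.2]
finger_gap: 0.0854
finger_force: 0.0
```

```bash
python3 - <<'E'
from h import *
s,c,im=wrist('w15');hexes('wrist',c,im,z=.072)
for P in [(.626,.150),(.6117,.0825),(.599,.0125),(.587,-.0565)]:
    px=proj('wrist',[*P,.072],c)[0]
    try: hole(s,c,im,px,.072)
    except Exception as e: print(P,px,e)
E
```

```text
t 54.8 tcp [0.5141 0.1287 0.19  ] yaw 169.66 q7 57.4
hex [621.7 149.5] flat 49.5 w [44.1 44.1 38. ] px [289. 276.]
hex [585.4 -54.4] flat 49.5 w [44.4 44.6 44.1] px [ 99. 278.]
hole px [289.01851852 281.7345679 ] area 162 world [0.6255 0.1486 0.072 ] tool xy mm [-106.1    39.64]
hole px [226.42857143 280.55714286] area 140 world [0.6117 0.0813 0.072 ] tool xy mm [-104.54  -29.07]
hole px [160.63799888 286.30185497] area 1779 world [0.6059 0.0082 0.072 ] tool xy mm [-111.99 -102.03]
hole px [ 98.88111888 281.40559441] area 143 world [ 0.5874 -0.0565  0.072 ] tool xy mm [-105.42 -169.  ]
```

>>> jog_arm([
  [0, 0, -3],
  [0, 0, -3],
  [0, 0, -3],
  [0, 0, -2.5],
  [0, 0, 0],
  [0, 0, 0],
  [0, 0, 0],
  [0, 0, 0],
  [0, 0, 0],
  [0, 0, 0],
  [0, 0, 0],
  [0, 0, 0],
  [0, 0, 0],
  [0, 0, 0],
  [0, 0, 0],
  [0, 0, 0],
], gripper=[0, 0, 0, 0, 0, 0, 0, 1, 1, 1, 1, 1, 1, 1, 1, 1], twist=[0, 0, 0, 0, 0, 0, 0, 0, 0, 0, 0, 0, 0, 0, 0, 0], squeeze=60)

```text
time: 56.45
tcp_pos: [0.5138, 0.1288, 0.0757]
ee_rot: [[-0.984, 0.179, 0.0], [0.179, 0.984, 0.0], [-0.0, 0.001, -1.0]]
ft_force: [-1.3, 0.4, 5.2]
finger_gap: 0.0151
finger_force: 58.8
```

>>> jog_arm([
  [0, 0, 0],
  [0, 0, 0],
  [0, 0, 0],
  [0, 0, 0],
  [0, 0, 0],
  [0, 0, 0],
  [0, 0, 0],
  [0, 0, 0],
  [0, 0, 0],
  [0, 0, 0],
  [0, 0, 0],
  [0, 0, 0],
], gripper=[1, 1, 1, 1, 1, 1, 1, 1, 1, 1, 1, 1], twist=[-0.1, -0.1, -0.1, -0.1, -0.1, -0.1, -0.1, -0.1, -0.1, -0.1, 0, 0])

```text
time: 57.65
tcp_pos: [0.5137, 0.1286, 0.0756]
ee_rot: [[-0.382, 0.924, 0.0], [0.924, 0.382, -0.0], [-0.0, -0.0, -1.0]]
ft_force: [-2.2, 0.1, 6.2]
finger_gap: 0.0149
finger_force: 59.0
```

```bash
python3 -c "
from h import *
s=state();print(s['tcp_pos'],yaw(s),s['ft_force'],s['ft_torque'],s['finger_gap'],s['qpos'][6])"
```

```text
[0.51370069 0.12858715 0.07563194] 112.48123074793602 [-2.21134814  0.12856318  6.18618381] [-0.00934318  0.33170649 -0.10176024] 0.014949717589462007 9.544678755161794
```

>>> jog_arm([
  [0, 0, 0],
  [0, 0, 0],
  [0, 0, 0],
  [0, 0, 0],
  [0, 0, 0],
  [0, 0, 0],
  [0, 0, 0],
  [0, 0, 0],
  [0, 0, 0],
  [0, 0, 0],
  [0, 0, 0],
  [0, 0, 0],
  [0, 0, 0],
  [0, 0, 0],
  [0, 0, 0],
  [0, 0, 0],
  [0, 0, 0],
  [0, 0, 0],
  [0, 0, 0],
], gripper=[1, 1, 1, 1, 1, 1, 1, 1, 1, 1, 1, 1, 1, 1, 1, 1, 1, 1, 1], twist=[-0.1, -0.1, -0.1, -0.1, -0.1, -0.1, -0.1, -0.1, -0.1, -0.1, -0.1, -0.1, -0.1, -0.1, -0.1, -0.1, -0.1, 0, 0])

```text
time: 59.55
tcp_pos: [0.5134, 0.1287, 0.0756]
ee_rot: [[0.965, 0.26, -0.001], [0.26, -0.965, 0.0], [-0.001, -0.0, -1.0]]
ft_force: [-2.8, 0.5, 8.1]
finger_gap: 0.015
finger_force: 59.4
```

```bash
python3 -c "
from h import *
s=state();print(s['tcp_pos'],yaw(s),s['ft_force'],s['ft_torque'],s['finger_gap'],s['qpos'][6])"
```

```text
[0.51340211 0.12873875 0.07564867] 15.097930144967151 [-2.77966322  0.45657286  8.14348555] [ 0.09263647  0.65351518 -0.07816552] 0.014983430424474593 -67.40908490372904
```

>>> jog_arm([
  [0, 0, 0],
  [0, 0, 0],
  [0, 0, 0],
  [0, 0, 0],
  [0, 0, 0],
  [0, 0, 0],
  [0, 0, 0],
], gripper=[1, 1, 1, 1, 1, 1, 1], twist=[-0.08, -0.08, -0.08, -0.06, -0.03, 0, 0])

```text
time: 60.25
tcp_pos: [0.5135, 0.1288, 0.0756]
ee_rot: [[0.998, -0.065, -0.001], [-0.065, -0.998, 0.0], [-0.001, 0.0, -1.0]]
ft_force: [-2.6, 0.0, 8.4]
finger_gap: 0.0148
finger_force: 59.3
```

```bash
python3 -c "
from h import *
s=state();print(s['tcp_pos'],yaw(s),s['ft_force'],s['ft_torque'],s['finger_gap'],s['finger_force'],s['qpos'][6])"
```

```text
[0.5135238  0.12883153 0.0756248 ] -3.708669374167655 [-2.62649981e+00  5.21841030e-03  8.42996605e+00] [0.07482504 0.54212446 0.41918869] 0.014776907683332924 59.29929792881012 -81.98540405958069
```

>>> jog_arm([
  [0, 0, 0],
  [0, 0, 0],
  [0, 0, 0],
  [0, 0, 0],
], gripper=[1, 1, 1, 1], twist=[-0.02, -0.015, 0, 0])

```text
time: 60.65
tcp_pos: [0.5135, 0.1288, 0.0757]
ee_rot: [[0.995, -0.096, -0.001], [-0.096, -0.995, -0.001], [-0.001, 0.001, -1.0]]
ft_force: [-3.3, -0.4, 8.3]
finger_gap: 0.0152
finger_force: 67.6
```

```bash
python3 -c "
from h import *
s=state();print(s['tcp_pos'],yaw(s),s['ft_force'],s['ft_torque'],s['finger_gap'],s['finger_force'],s['qpos'][6])"
```

```text
[0.51352287 0.12879362 0.07565179] -5.500987824082627 [-3.27659582 -0.38811286  8.3204114 ] [-0.10233322  0.56206978  1.62334151] 0.015203810509111187 67.63998582959175 -83.42597245194382
```

>>> jog_arm([
  [0, 0, 0],
  [0, 0, 0],
  [0, 0, 0],
  [0, 0, 0],
  [0, 0, 3],
  [0, 0, 3],
  [0, 0, 3],
  [0, 0, 2.5],
  [0, 0, 0],
  [0, 0, 0],
  [0, 0, 0],
  [0, 0, 0],
  [0, 0, 0],
  [0, 0, 0],
  [0, 0, 0],
  [0, 0, 0],
  [0, 0, 0],
], gripper=[0, 0, 0, 0, 0, 0, 0, 0, 0, 0, 0, 0, 0, 0, 0, 0, 0], twist=[0, 0, 0, 0, 0, 0, 0, 0.146, 0.146, 0.146, 0.146, 0.146, 0.146, 0.146, 0.146, 0.146, 0.146])

```text
time: 62.35
tcp_pos: [0.5136, 0.1283, 0.1902]
ee_rot: [[0.206, 0.979, -0.0], [0.979, -0.206, -0.0], [-0.0, -0.0, -1.0]]
ft_force: [0.2, 0.8, 0.5]
finger_gap: 0.0853
finger_force: 0.0
```

>>> jog_arm([
  [-0.24, -1.17, 0],
  [-0.24, -1.17, 0],
  [-0.24, -1.17, 0],
  [-0.24, -1.17, 0],
  [-0.24, -1.17, 0],
  [-0.24, -1.17, 0],
  [-0.24, -1.17, 0],
  [-0.24, -1.17, 0],
  [-0.24, -1.17, 0],
  [-0.24, -1.17, 0],
  [0, 0, 0],
  [0, 0, 0],
  [0, 0, 0],
  [0, 0, 0],
  [0, 0, 0],
], gripper=[0, 0, 0, 0, 0, 0, 0, 0, 0, 0, 0, 0, 0, 0, 0], twist=[0.146, 0.146, 0.146, 0.146, 0.146, 0.146, 0.146, 0.146, 0.146, 0.146, 0.146, 0, 0, 0, 0])

```text
time: 63.85
tcp_pos: [0.4897, 0.0118, 0.1902]
ee_rot: [[-0.984, 0.178, -0.0], [0.178, 0.984, -0.0], [0.0, -0.0, -1.0]]
ft_force: [0.8, -0.2, 0.3]
finger_gap: 0.0853
finger_force: 0.0
```

```bash
python3 - <<'E'
from h import *
s,c,im=wrist('w16');hexes('wrist',c,im,z=.072)
spots('wrist',c,['knob_right_grip'],[.08])
E
```

```text
t 63.85 tcp [0.4897 0.0118 0.1902] yaw 169.74 q7 76.3
knob_right_grip 0.86 [254.7 192.7] [0.4901 0.0135 0.08  ]
```

View pics/w16.png

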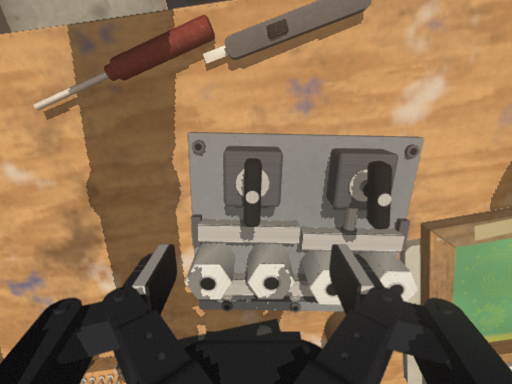

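The left jaw is closed on its two standoffs at (328,290) and (400,290). The right jaw is still open, with standoffs at (209,283) and (271,283). Now the right knob.

>>> jog_arm([
  [0, 0, -3],
  [0, 0, -3],
  [0, 0, -3],
  [0, 0, -2.5],
  [0, 0, 0],
  [0, 0, 0],
  [0, 0, 0],
  [0, 0, 0],
  [0, 0, 0],
  [0, 0, 0],
  [0, 0, 0],
  [0, 0, 0],
  [0, 0, 0],
  [0, 0, 0],
  [0, 0, 0],
  [0, 0, 0],
], gripper=[0, 0, 0, 0, 0, 0, 0, 1, 1, 1, 1, 1, 1, 1, 1, 1], twist=[0, 0, 0, 0, 0, 0, 0, 0, 0, 0, 0, 0, 0, 0, 0, 0])

```text
time: 65.55
tcp_pos: [0.4897, 0.0112, 0.0756]
ee_rot: [[-0.984, 0.179, -0.0], [0.179, 0.984, 0.0], [0.0, 0.0, -1.0]]
ft_force: [-1.9, -0.3, 6.0]
finger_gap: 0.0153
finger_force: 58.4
```

>>> jog_arm([
  [0, 0, 0],
  [0, 0, 0],
  [0, 0, 0],
  [0, 0, 0],
  [0, 0, 0],
  [0, 0, 0],
  [0, 0, 0],
  [0, 0, 0],
  [0, 0, 0],
  [0, 0, 0],
  [0, 0, 0],
  [0, 0, 0],
], gripper=[1, 1, 1, 1, 1, 1, 1, 1, 1, 1, 1, 1], twist=[-0.1, -0.1, -0.1, -0.1, -0.1, -0.1, -0.1, -0.1, -0.1, -0.1, 0, 0])

```text
time: 66.75
tcp_pos: [0.4897, 0.0112, 0.0756]
ee_rot: [[-0.382, 0.924, 0.0], [0.924, 0.382, -0.0], [-0.0, 0.0, -1.0]]
ft_force: [-1.3, -1.5, 6.4]
finger_gap: 0.0148
finger_force: 59.4
```

```bash
python3 -c "
from h import *
s=state();print(s['tcp_pos'],yaw(s),s['ft_force'],s['ft_torque'],s['finger_gap'],s['qpos'][6])"
```

```text
[0.48973553 0.01120159 0.07564358] 112.47475677915875 [-1.28262595 -1.54253227  6.36900715] [-0.23122947  0.34746804 -0.1622289 ] 0.01476304804613461 35.43264209474497
```

>>> jog_arm([
  [0, 0, 0],
  [0, 0, 0],
  [0, 0, 0],
  [0, 0, 0],
  [0, 0, 0],
  [0, 0, 0],
  [0, 0, 0],
  [0, 0, 0],
  [0, 0, 0],
  [0, 0, 0],
  [0, 0, 0],
  [0, 0, 0],
  [0, 0, 0],
  [0, 0, 0],
  [0, 0, 0],
  [0, 0, 0],
  [0, 0, 0],
  [0, 0, 0],
  [0, 0, 0],
], gripper=[1, 1, 1, 1, 1, 1, 1, 1, 1, 1, 1, 1, 1, 1, 1, 1, 1, 1, 1], twist=[-0.1, -0.1, -0.1, -0.1, -0.1, -0.1, -0.1, -0.1, -0.1, -0.1, -0.1, -0.1, -0.1, -0.1, -0.1, -0.1, -0.1, 0, 0])

```text
time: 68.65
tcp_pos: [0.4898, 0.0112, 0.0757]
ee_rot: [[0.966, 0.26, 0.0], [0.26, -0.966, -0.0], [0.0, 0.0, -1.0]]
ft_force: [-2.7, -0.8, 6.8]
finger_gap: 0.015
finger_force: 59.8
```

>>> jog_arm([
  [0, 0, 0],
  [0, 0, 0],
  [0, 0, 0],
  [0, 0, 0],
  [0, 0, 0],
  [0, 0, 0],
  [0, 0, 0],
], gripper=[1, 1, 1, 1, 1, 1, 1], twist=[-0.08, -0.08, -0.08, -0.06, -0.03, 0, 0])

```text
time: 69.35
tcp_pos: [0.4899, 0.0112, 0.0757]
ee_rot: [[0.998, -0.065, 0.0], [-0.065, -0.998, -0.001], [0.0, 0.001, -1.0]]
ft_force: [-1.8, -1.5, 7.1]
finger_gap: 0.0145
finger_force: 59.6
```

```bash
python3 -c "
from h import *
s=state();print(s['tcp_pos'],yaw(s),s['ft_force'],s['ft_torque'],s['finger_gap'],s['finger_force'],s['qpos'][6])"
```

```text
[0.48990245 0.01115006 0.07567364] -3.712097227507102 [-1.84415432 -1.4854057   7.11267632] [-0.32524345  0.39512487  0.48270945] 0.014528404775664996 59.60107862949371 -53.80497577126256
```

>>> jog_arm([
  [0, 0, 0],
  [0, 0, 0],
  [0, 0, 0],
  [0, 0, 0],
], gripper=[1, 1, 1, 1], twist=[-0.02, -0.015, 0, 0])

```text
time: 69.75
tcp_pos: [0.4899, 0.0112, 0.0757]
ee_rot: [[0.995, -0.096, -0.0], [-0.096, -0.995, -0.001], [-0.0, 0.001, -1.0]]
ft_force: [-3.0, -1.9, 7.4]
finger_gap: 0.0147
finger_force: 67.9
```

```bash
python3 -c "
from h import *
s=state();print(s['tcp_pos'],yaw(s),s['ft_force'],s['ft_torque'],s['finger_gap'],s['finger_force'],s['qpos'][6])"
```

```text
[0.48990975 0.0111736  0.07568682] -5.506114212092472 [-2.95604302 -1.92337774  7.3551693 ] [-0.42774438  0.42948921  1.58862354] 0.01470170610794825 67.87854060530663 -55.272243046737145
```

>>> jog_arm([
  [0, 0, 0],
  [0, 0, 0],
  [0, 0, 0],
  [0, 0, 0],
  [0, 0, 3],
  [0, 0, 3],
  [0, 0, 3],
  [0, 0, 3],
  [0, 0, 3],
  [1.5, 0.8, 1],
  [1.5, 0.8, 1],
  [1.5, 0.8, 1],
  [1.5, 0.8, 1],
  [1.5, 0.8, 1],
  [0, 0, 0],
  [0, 0, 0],
  [0, 0, 0],
], gripper=[0, 0, 0, 0, 0, 0, 0, 0, 0, 0, 0, 0, 0, 0, 0, 0, 0], twist=[0, 0, 0, 0, 0, 0, 0, 0, 0, 0, 0, 0, 0, 0, 0, 0, 0])

```text
time: 71.45
tcp_pos: [0.5635, 0.0509, 0.2746]
ee_rot: [[0.995, -0.102, -0.001], [-0.102, -0.995, 0.0], [-0.002, -0.0, -1.0]]
ft_force: [0.2, -0.2, -0.4]
finger_gap: 0.0855
finger_force: 0.0
```

```bash
python3 - <<'E'
from h import *
s,c,im=wrist('w17');hexes('wrist',c,im,z=.072)
cv2.imwrite('pics/w17b.png',cv2.resize(im,None,fx=1.5,fy=1.5,interpolation=cv2.INTER_CUBIC))
t=capture('top');cv2.imwrite('pics/top9.png',t)
for n in['red_jar','tape','cup']: spots('top',None,[n],[0])
E
```

```text
t 71.45 tcp [0.5635 0.0509 0.2746] yaw -5.88 q7 -72.1
red_jar 0.72 [337.8 173.3] [ 0.6777 -0.2904  0.    ]
cup 0.76 [135.8 218.4] [0.5129 0.3608 0.    ]
```

View pics/w17b.png

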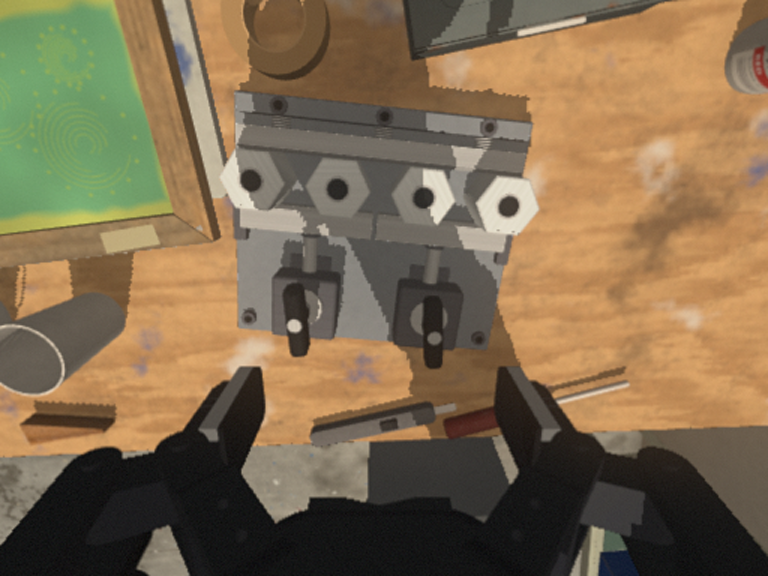

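```bash
python3 - <<'E'
from h import *
c=get_calibration('wrist')
for n,a,b in [('L',(287,290),(300,354)),('R',(432,298),(433,364))]:
    A,B=[at_z('wrist',np.array(p)/1.5,.09,c) for p in(a,b)];d=A-B;print(n,np.linalg.norm(d),np.degrees(np.arctan2(d[1],d[0])))
im=cv2.imread('pics/w17.png')
s=state()
for p in [(252,181),(338,188),(423,198),(508,206)]: 
    W=hole(s,c,im,np.array(p)/1.5,.072);d=W[:2]-[.6093,.0462];t=np.radians(-10.4);print(' own',d@[np.cos(t),np.sin(t)],d@[-np.sin(t),np.cos(t)])
cv2.imwrite('pics/w17c.png',cv2.resize(im[90:250,140:370],None,fx=3.4,fy=3.4,interpolation=cv2.INTER_CUBIC))
E
```

```text
L 0.05959510779559118 0.9039634053279598
R 0.06209903443730975 -2.6650920418894173
hole px [167.05555556 119.83950617] area 162 world [0.6348 0.1474 0.072 ] tool xy mm [  60.58 -102.57]
 own 0.006855399492059025 0.10411506310687145
hole px [224.42941176 125.77058824] area 170 world [0.6209 0.0799 0.072 ] tool xy mm [ 53.61 -34.02]
 own 0.0053753621869668785 0.035221623379172305
hole px [281.56862745 131.56862745] area 153 world [0.607  0.0117 0.072 ] tool xy mm [46.66 35.25]
 own 0.003979492167000302 -0.034382233773206115
hole px [338.77272727 137.18939394] area 132 world [ 0.5931 -0.0575  0.072 ] tool xy mm [ 39.8 105.5]
 own 0.0027536631327714444 -0.10495724249431207
```

View pics/w17c.png

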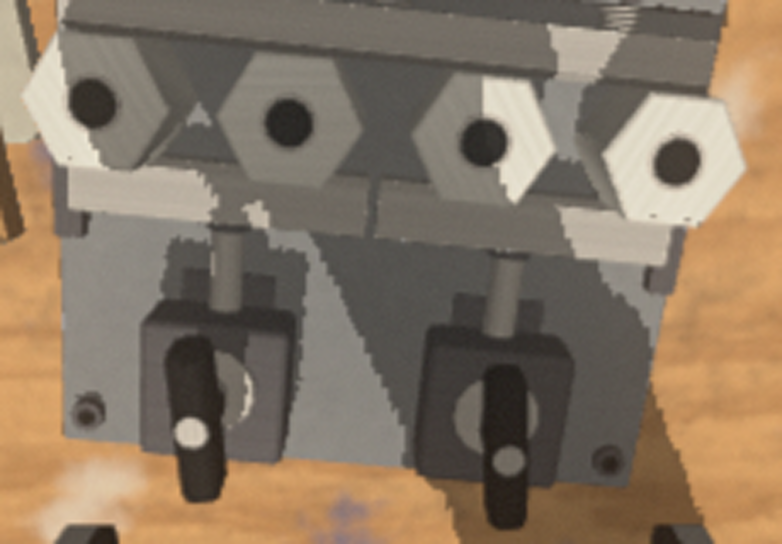

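All four standoffs stand evenly along the slot with their flats against the jaws, at crop (92,103), (289,123), (483,141) and (677,160). Both knobs reached their stops with the same torque, and the gripper is clear, so I'm handing in.

```bash
python3 -c "
from plant import *
print(close_job())"
```

```text
the job is handed in; nothing more can be done
None
```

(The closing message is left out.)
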